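Open the leaning centrifuge bucket and take out its tube carrier

ROBOT

A 6-joint arm with a two-finger parallel gripper is mounted at the origin on the work surface. World frame = base frame: x ahead of the robot, y to its left, z up, the work surface at z = 0. Lengths are in m, angles in rad, forces in N, time in s.
With the tool pointing down it reaches from about 0.375 to 0.925 m from the base axis. Payload 5.7 kg.
Tool frame: the origin (TCP) lies at the very end of the fingers, on their centre line; the grasp point (between the pads) lies 19 mm behind it (manip.grasp_offset is the distance from the TCP to the grasp point, in m); x points along the fingers, y is the direction in which the jaws open and shut, and the axes are right-handed (so a half turn about x gives the same grasp; the last joint's range is limited). The gripper opens to 85 mm and grips with 20 to 120 N. Pads are 22 mm wide; open, the fingers measure 114 mm over their backs; the gripper's body (76 mm by 85 mm) begins 54 mm behind the grasp point. The pads swing forward as they close: fully open they stand 13 mm farther back than shut.
Start: joints at [1.062, 0.359, 1.51, -0, 1.272, -0.115], TCP at [0.23, 0.554, 0.231] pointing down, gripper open.
Joint ranges: [-2.97, 2.97], [-1.01, 2.36], [0.21, 2.38], [-0.96, 4.11], [0.2, 2.71], [-2.98, 2.98]. Speed limits (rad/s): [2.39, 2.39, 3.14, 3.14, 3.14, 3.14].

INTERFACE

Orientations are given as a unit quaternion [w, x, y, z].
In Python, from plant import manip gives the robot as it stands.
- The arm moves only by the tool servo_tool, never from a script. Its argument "increments" is a list that holds one entry, the list of rows, each a list of 4 numbers: the shift along the tool's x, y, z in m, then the turn about the tool's x in rad. A call has 1 to 12 rows; each row shifts and turns the pose as measured when the row begins, along the tool's axes as they then stand; what a row does not reach is not made up. A row lasts 1/8 s, in which the tool goes at most 62.5 mm and 10.7 degrees, less where a joint would pass 70% of its speed; a pose out of reach is approached as far as the arm can. A call with a gripper value outside its range is refused whole. "hand" is the opening, from 0 (shut) to 1 (fully open), set as the call begins (left out, the last holds). The fingers move at their own pace and stop on an object; "grip_force" is the grip in N (left out, the last holds). Time passes only in rows, so rows that do not move let the fingers close. It gives the time, the measured TCP pose, the force and the opening at its end, in the units of the state.
- manip.sense(): the state, without advancing time (a new reading comes with each control period).
- manip.camera(name): name is "scene" or "top" or "wrist"; returns a dict with "image" (420x560x3 uint8, red, green, blue), "fx", "fy", "cx", "cy" (pixels), "R" (3x3) and "t" (3): a world point X has camera coordinates R X + t. Camera axes: x right, y down, z forward; pixel columns grow to the right and rows downward; lengths in m; the calibration is good to about 2 mm. The wrist camera is an equidistant fisheye: a pixel r from the principal point sees the ray r / f radians off the axis. A picture is of the moment at which its call begins. There is no depth.
- manip.finish_job(): hands the job in, once; it reports no verdict.
The state is a dict: "t": time; "joint_positions": joint angles; "qd": joint speeds; "effort": joint torques, N m; "eef_pos": TCP position; "tcp_rot": TCP orientation; "ft_force": force on the tool from outside, world axes, zero at the start; "ft_torque": the same for the moment, N m; "opening": finger opening in m.
Only numpy, scipy, OpenCV 4.12 (cv2) and the standard library are available. Lean on these libraries where they do the work, as an engineer would, in place of code of your own. Each camera call takes 0.05 s, during which the arm holds its last target.

TASK

Open the centrifuge bucket that leans in the blue cradle: turn its blue bayonet cap anticlockwise until its lugs stand in the slots, lift it off and lay it grip upwards, wholly on the white bench pad. Then lift the carrier with the blue-capped tubes out of the bucket and stand it upright in the free half of the steel tray. Set both down gently rather than dropping them, do not tip the tubes much farther than they lean now, and leave everything else where it stands.

Things in the scene. Friction and masses are not known exactly. Their poses are not given: they have to be found in the camera images.
- bucket_mouth (a point): Centre of the rim plane of the aluminium bucket (115 mm across) that leans 27 degrees, mouth towards the robot's side, in the bolted-down blue cradle (base plate 170 x 160 mm). z: the bucket's axis, out of the mouth. The rim has a 6 mm thick inward lip, inner radius 45 mm, top face at z = 0; below it the bore has radius 41 mm down to the floor at z = -114 mm.
- slot (a point): One of the three slots in the lip, each 40 degrees wide, marked red on the rim: this one on the bucket's x axis, 48 mm from the mouth's centre, the others 120 and 240 degrees from it. Axes as the mouth's. Stops let the cap turn anticlockwise (seen from above) until each lug is 8 degrees past the middle of its slot, and clockwise until 80 degrees before it.
- cap_mid (a point): Centre, half-way up, of the loose blue cap (60 mm tall, about 0.2 kg, 86 mm across, hollow). z: out of its top. Its wing grip across the top is 60 mm along x, 12 mm thick along y, from z = -4 to +30 mm. Its foot sits 14 mm below the rim plane, held by its lugs and friction. At the start it must turn 40 to 75 degrees anticlockwise to come free.
- cap_lug (a point): Outer end of one of the cap's three lugs: on the cap's x axis, 49 mm from its axis, 3 mm above its foot; the others 120 and 240 degrees from it. Lugs are 6 mm thick, 24 degrees wide, under the lip with 2 mm play up and down; white lines on the cap's top mark them. The cap lifts out when each lug is within 8 degrees of the middle of a slot. Axes as the cap's.
- carrier_mid (a point): Centre, half-way up, of the loose white tube carrier in the bucket (116 mm tall, 74 mm across, about 0.3 kg) with five blue-capped tubes fixed in it (tops at z = +18 mm). z: up its stem. Flat dark handle at its top: 36 mm along x, 10 mm thick along y, from z = +27 to +58 mm; in the bucket it reaches 2 mm above the rim plane, inside the hollow cap.
- pad: White bench pad with a blue border, 180 x 180 mm over all, 4 mm thick, fixed flat on the bench. Origin at the centre of its underside; z up, x and y along its sides.
- tray: Shallow steel tray, fixed on the bench. Outside 150 mm (x) by 230 mm (y) by 18 mm tall, 4 mm walls and floor. Origin at the centre of its underside; z up. The carrier with yellow caps stands in one half of its length; the other half is free.
- other_carrier_mid (a point): Centre, half-way up, of the same kind of carrier with yellow-capped tubes (116 mm tall, 74 mm across) that stands loose in the tray. Leave it there.
- partner_bucket_mid (a point): Half-way up the other, closed bucket with the grey cap, standing upright (115 mm across, 168 mm tall). Leave it.
- tube_block_mid (a point): Half-way up the white block with eight blue-capped tubes (62 x 110 mm, 150 mm tall). Leave it.
- timer_mid (a point): Half-way up the small white timer lying on the bench (62 x 70 mm, 18 mm tall). Leave it.
- big_tube_mid (a point): Half-way up the single large tube in an orange foot (44 x 44 mm, 125 mm tall). Leave it.
- reagent_mid (a point): Half-way up the brown reagent bottle (44 mm across, 110 mm tall). Leave it.
Things that resemble listed ones, but are neither listed nor needed, are in the scene too. Of the things that look like the part that bears cap_mid, the largest one is meant.

How it is judged:
By the outcome, as a careful person would: the job done as asked, in the order asked, and still so for the second after the job is handed in, with the robot touching nothing.
It also fails if it takes over 64 s, if anything falls off the work surface, if the arm or the gripper's body presses on something with over 40 N, if the wrist force passes 120 N, or if a joint passes its speed limit or range.

## Working session

There is one attempt and no reset: what is moved stays moved. The work goes in short steps, Python scripts to look and compute and a tool call to move; the robot and the scene stay as the last step left them, time stands still between calls to the robot, and variables do not carry over. Pictures are saved under pics/ and viewed, and the job is handed in when it is done.

Besides the shell and the picture viewer there is one more tool, called after "Request:" as name(argument=value, ...) on one line, values as JSON. servo_tool: Moves the arm, as the interface text tells. Its arguments: {"type":"object","properties":{"increments":{"type":"array","items":{"type":"array","items":{"type":"array","items":{"type":"number"}}}},"hand":{"type":"number"},"grip_force":{"type":"number"}},"required":["increments"]}

```bash
ls; mkdir -p pics; python3 - <<'E'
from plant import manip
import cv2,json,numpy as np
print(manip.sense())
for n in ["scene","top","wrist"]:
    c=manip.camera(n); cv2.imwrite(f"pics/{n}0.png",c["image"][:,:,::-1])
    print(n,{k:np.round(c[k],4).tolist() for k in c if k!="image"})
E
```

```text
pics
{'t': 0.0, 'joint_positions': array([ 1.06191549e+00,  3.59528598e-01,  1.51145623e+00, -1.13409969e-05,
        1.27248314e+00, -1.15130160e-01]), 'qd': array([-1.90812733e-03, -4.77489746e-04, -5.55512523e-04, -2.71803179e-05,
       -1.54541280e-04,  4.80256942e-04]), 'effort': array([ 1.86013182e-03, -5.27611506e+01, -2.78630197e+01, -4.01764851e-06,
        1.30377884e-02,  1.09882868e-05]), 'eef_pos': array([0.22988281, 0.55346937, 0.23043048]), 'tcp_rot': array([ 0.69324734,  0.13768091,  0.6936471 , -0.13894529]), 'ft_force': array([ 0.47119766, -0.32044243,  0.53311675]), 'ft_torque': array([-0.01664714,  0.00885824,  0.025134  ]), 'opening': 0.08563014052401952}
scene {'fx': 391.831, 'fy': 391.831, 'cx': 281.3562, 'cy': 212.0866, 'R': [[-0.7948, 0.6069, -0.0032], [0.5285, 0.6894, -0.4954], [-0.2985, -0.3954, -0.8687]], 't': [0.4406, -0.2421, 1.2844]}
top {'fx': 502.6762, 'fy': 502.6762, 'cx': 281.5028, 'cy': 208.558, 'R': [[0.0298, -0.9991, 0.0294], [-0.9869, -0.0341, -0.1575], [0.1584, -0.0243, -0.9871]], 't': [0.0044, 0.5711, 1.1672]}
wrist {'fx': 325.1923, 'fy': 325.1923, 'cx': 277.4565, 'cy': 210.1894, 'R': [[0.384, 0.9233, -0.0015], [0.8867, -0.3683, 0.2797], [0.2577, -0.1088, -0.9601]], 't': [-0.5988, -0.0377, 0.3793]}
```

View pics/scene0.png

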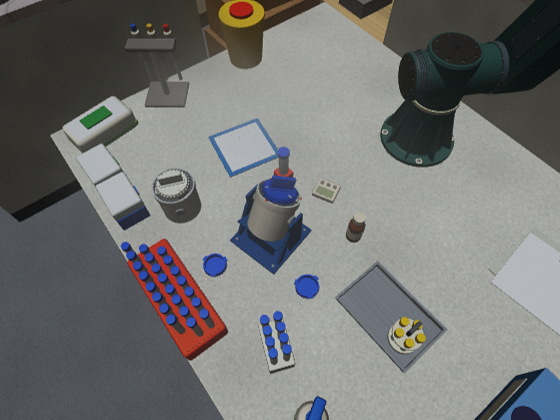

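View pics/top0.png

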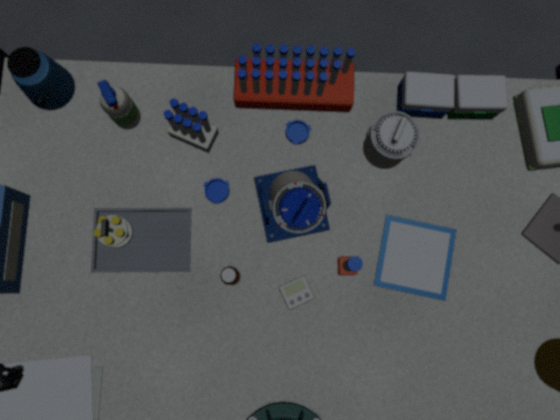

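View pics/wrist0.png

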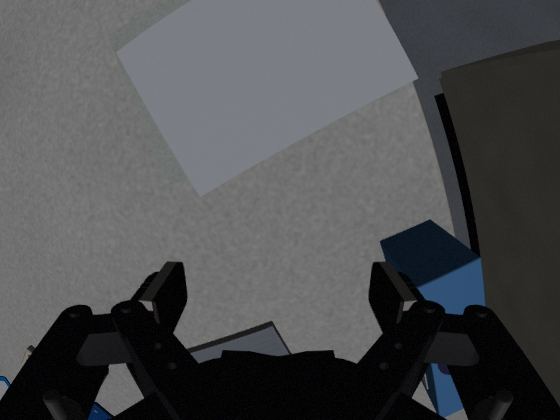

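```bash
python3 - <<'E'
import cv2
a=cv2.imread("pics/scene0.png");b=cv2.imread("pics/top0.png")
f=lambda i,x,y,w,h,s:cv2.convertScaleAbs(cv2.resize(i[y:y+h,x:x+w],None,fx=s,fy=s,interpolation=cv2.INTER_CUBIC),alpha=1.6)
cv2.imwrite("pics/sc.png",f(a,225,140,100,130,6)[:600*2]if 0 else cv2.resize(f(a,225,145,95,130,6),(570,600)[:2]) if 0 else f(a,225,145,95,98,6))
cv2.imwrite("pics/tc.png",f(b,245,155,100,98,6))
E
```

```text
(no output)
```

View pics/sc.png

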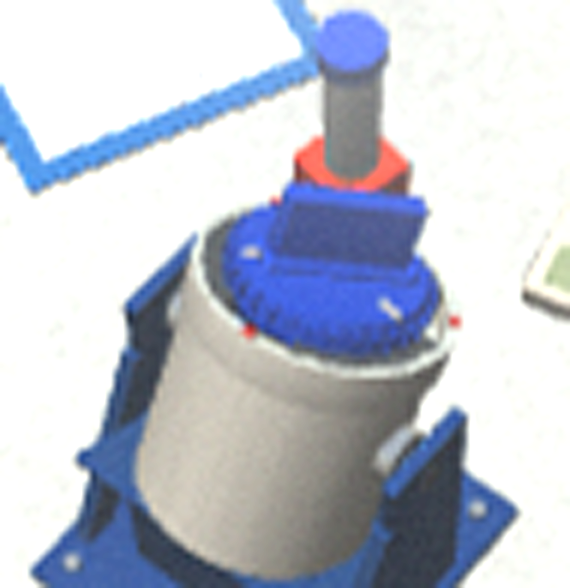

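View pics/tc.png

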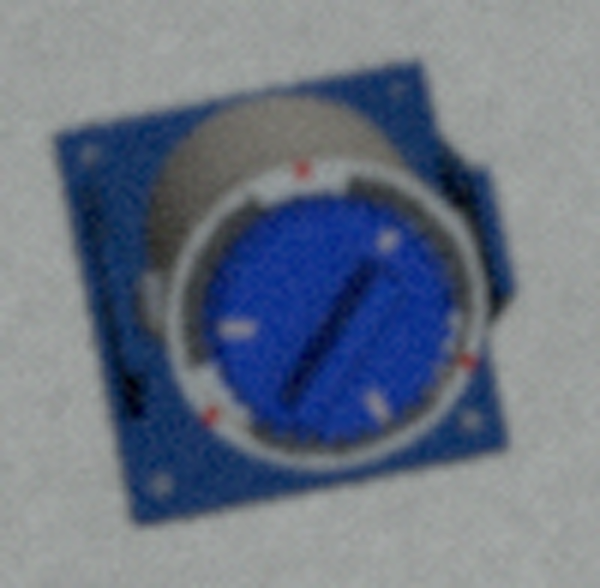

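```bash
cat > h.py <<'E'
import numpy as np, cv2, json
from scipy.optimize import least_squares
from scipy.spatial.transform import Rotation as Ro
from plant import manip
CAM={}
def cams():
    if not CAM:
        d=json.load(open('cams.json'))
        for k in d: CAM[k]={q:np.array(v) for q,v in d[k].items()}
    return CAM
def proj(n,X,c=None):
    c=c or cams()[n]; P=np.atleast_2d(X)@np.array(c['R']).T+np.array(c['t'])
    if n=='wrist':
        r=np.hypot(P[:,0],P[:,1]); th=np.arctan2(r,P[:,2]); s=th/np.maximum(r,1e-9)
        return np.c_[c['cx']+c['fx']*P[:,0]*s, c['cy']+c['fy']*P[:,1]*s]
    return np.c_[c['fx']*P[:,0]/P[:,2]+c['cx'],c['fy']*P[:,1]/P[:,2]+c['cy']]
def ray(n,uv,c=None):
    c=c or cams()[n]; a=np.array([(uv[0]-c['cx'])/c['fx'],(uv[1]-c['cy'])/c['fy']])
    if n=='wrist':
        r=np.hypot(*a); d=np.array([a[0]*np.sin(r)/r,a[1]*np.sin(r)/r,np.cos(r)])
    else: d=np.r_[a,1]
    R=np.array(c['R']); return -R.T@np.array(c['t']), R.T@d
def onz(n,uv,z,c=None):
    o,d=ray(n,uv,c); return o+d*(z-o[2])/d[2]
def bucketR(phi,lean,psi):
    # z axis leaning 'lean' towards azimuth phi; psi spin about own axis
    return Ro.from_euler('ZYZ',[phi,lean,psi]).as_matrix()
def pose():
    s=manip.sense(); q=s['tcp_rot']; return s,Ro.from_quat([q[1],q[2],q[3],q[0]]).as_matrix()
E
python3 - <<'E'
import json,numpy as np
from plant import manip
d={}
for n in ["scene","top"]:
    c=manip.camera(n); d[n]={k:np.array(c[k]).tolist() for k in c if k!="image"}
json.dump(d,open('cams.json','w'))
from h import *
T=lambda x,y:np.array([245+(x+.5)/6-.5,155+(y+.5)/6-.5])
S=lambda x,y:np.array([225+(x+.5)/6-.5,145+(y+.5)/6-.5])
red=[[T(303,169),T(468,361),T(210,414)],[S(250,330),S(278,203),S(455,321)]]
lug=[[T(387,240),T(238,328),T(376,405)],[S(250,252),S(390,308)]]
def f(p):
    c=p[:3];R=bucketR(p[3],np.radians(p[7]*27),p[4]);rr=p[5]*.05
    r=[]
    def pt(a,rad,z): return c+R@np.array([rad*np.cos(a),rad*np.sin(a),z])
    # A,B,C order: clockwise seen from above? decide by sign
    for k in range(3):
        X=pt(sg*k*2*np.pi/3,rr,0)
        r+=list((proj('top',X)[0]-red[0][k])); r+=list((proj('scene',X)[0]-red[1][k]))
    # L1, L2(anticlockwise in top?), L3
    for k,m in enumerate([0,1,2]):
        X=pt(p[6]+m*2*np.pi/3,p[8]*.037,.012)
        r+=list(proj('top',X)[0]-lug[0][k])
        if k<2: r+=list(proj('scene',X)[0]-lug[1][k])
    r.append((p[7]-1)*27/1.0)
    return np.array(r)
for sg in (-1,):
  best=None
  for ph in (2.5,3.1,-2.5):
   for ps in np.arange(0,6.3,1):
    for l in np.arange(0,6.3,1):
     s=least_squares(f,[.63,0,.2,ph,ps,1,l,1,1])
     if best is None or s.cost<best.cost: best=s
  p=best.x
  print(best.cost,p[:3],np.degrees(p[[3,4,6]])%360,p[5]*.05,p[7]*27,p[8]*.037)
  print(np.round(best.fun.reshape(-1)[:-1].reshape(-1,2),1))
  np.save('fit.npy',p)
  R=bucketR(p[3],p[7]*np.radians(27),p[4]);print(R, 'lug rel to slot',((np.degrees(p[6])+60)%120)-60)
  a=p[6];print('wing dir world',R@[np.cos(a),np.sin(a),0])
E
```

```text
0.624357345051003 [ 0.55233858 -0.01131868  0.18575754] [196.87587469 176.77727765 318.49805486] 0.05474964873032542 26.969205426891357 0.03477858845444583
[[ 0.   0. ]
 [-0.6 -0. ]
 [-0.1 -0.1]
 [-0.3  0.2]
 [-0.   0. ]
 [-0.1 -0.3]
 [-0.1  0.4]
 [ 0.4 -0.1]
 [-0.4 -0.2]
 [ 0.1  0.1]
 [ 0.3  0.2]]
[[ 0.86784062 -0.24189403 -0.43398148]
 [ 0.20452368  0.96996766 -0.13165408]
 [ 0.45279434  0.02549527  0.8912504 ]] lug rel to slot -41.50194513996729
wing dir world [ 0.81024466 -0.4895701   0.3222184 ]
```

```bash
cat >> h.py <<'E'
P=np.load('fit.npy') if __import__('os').path.exists('fit.npy') else None
if P is not None:
    C=P[:3]; BR=bucketR(P[3],P[7]*np.radians(27),P[4]); AX=BR[:,2]
def delta(target_tcp,yaw_y=None):
    """needed shift in current tool axes; turn about tool x to bring tool y to yaw (mod 180)"""
    s,R=pose(); d=R.T@(np.array(target_tcp)-s['eef_pos'])
    y=np.degrees(np.arctan2(R[1,1],R[0,1])); out=[y]
    if yaw_y is not None:
        # target y in tool frame
        t=R.T@np.array([np.cos(np.radians(yaw_y)),np.sin(np.radians(yaw_y)),0]); a=np.degrees(np.arctan2(t[2],t[1])); a=(a+90)%180-90; out.append(a)
    print('t',s['t'],'tcp',s['eef_pos'].round(4),'open',round(s['opening'],4),'F',s['ft_force'].round(1),'M',s['ft_torque'].round(2))
    print('shift tool mm',(d*1e3).round(1),'yaw now/turn deg',np.round(out,1),'turn rad',np.round(np.radians(out[1:]),3),'q',s['joint_positions'].round(2),'tilt',np.degrees(np.arccos(-R[2,0])).round(1))
E
python3 - <<'E'
from h import *
n=np.cross(AX,BR@[np.cos(P[6]),np.sin(P[6]),0]); yn=np.degrees(np.arctan2(n[1],n[0])); print('n',n,yn)
g=C+AX*.040; print(g); print(pose()[1])
delta(g+[0,0,.10-.019],yn)
# pad, tray
for uv in [(388,216),(456,230),(444,299),(375,283)]: print('pad',onz('top',uv,.004))
for uv in [(92,208),(191,208),(191,272),(91,272)]: print('tray',onz('top',uv,.018))
E
```

```text
n [0.39390818 0.8619677  0.31913637] 65.44020718556665
[ 0.53497932 -0.01658484  0.22140755]
[[-4.75378513e-04  3.83680063e-01  9.23465962e-01]
 [-8.40105905e-04  9.23465587e-01 -3.83680340e-01]
 [-9.99999534e-01 -9.58202597e-04 -1.16663811e-04]]
t 0.25 tcp [0.2301 0.5538 0.2308] open 0.0855 F [-0.8 -0.2  0. ] M [-0.02 -0.04 -0.02]
shift tool mm [ -71.2 -409.8  500.4] yaw now/turn deg [67.4  2. ] turn rad [0.035] q [ 1.06  0.36  1.51  0.    1.27 -0.12] tilt 0.1
pad [ 0.56756976 -0.24556769  0.004     ]
pad [ 0.53796862 -0.41674756  0.004     ]
pad [ 0.36683638 -0.38273914  0.004     ]
pad [ 0.40048454 -0.21288262  0.004     ]
tray [0.56040664 0.48436857 0.018     ]
tray [0.56870614 0.24415958 0.018     ]
tray [0.41300776 0.23511223 0.018     ]
tray [0.40568512 0.47300521 0.018     ]
```

Request:
servo_tool(increments=[[[-0.02, -0.036, 0.043, 0.003], [-0.02, -0.036, 0.043, 0.003], [-0.02, -0.036, 0.043, 0.003], [-0.01, -0.036, 0.043, 0.003], [0, -0.036, 0.043, 0.003], [0, -0.036, 0.043, 0.003], [0, -0.036, 0.043, 0.003], [0, -0.036, 0.043, 0.003], [0, -0.036, 0.043, 0.003], [0, -0.036, 0.043, 0.003]]], hand=0.6)

```text
t: 1.5
eef_pos: [0.4899, 0.042, 0.304]
tcp_rot: [0.694, 0.147, 0.69, -0.146]
ft_force: [-0.0, -0.3, 0.2]
opening: 0.0511
```

```bash
python3 - <<'E'
from h import *
g=C+AX*.040
delta(g+[0,0,.06-.019],65.4)
E
```

```text
t 1.5 tcp [0.4899 0.042  0.304 ] open 0.0511 F [-0.  -0.3  0.2] M [-0.01 -0.02 -0.03]
shift tool mm [ 41.8 -35.4  64.7] yaw now/turn deg [66.1  0.7] turn rad [0.012] q [-0.06  0.13  1.63  0.    1.37 -1.21] tilt 0.3
```

Request:
servo_tool(increments=[[[0.01, -0.018, 0.032, 0.006], [0.01, -0.017, 0.032, 0.006], [0.022, 0, 0, 0]]])

```text
t: 1.88
eef_pos: [0.5388, -0.0229, 0.263]
tcp_rot: [0.694, 0.153, 0.686, -0.152]
ft_force: [-0.7, 0.2, -0.7]
opening: 0.0512
```

```bash
python3 - <<'E'
from h import *
g=C+AX*.040
delta(g+[0,0,-.019],65.4)
for n in ["scene","top","wrist"]:
    c=manip.camera(n); cv2.imwrite(f"pics/{n}1.png",cv2.convertScaleAbs(c["image"][:,:,::-1],alpha=1.5))
E
```

```text
t 1.875 tcp [ 0.5388 -0.0229  0.263 ] open 0.0512 F [-0.7  0.2 -0.7] M [0.01 0.03 0.  ]
shift tool mm [60.6  3.9 -6.8] yaw now/turn deg [65.1 -0.3] turn rad [-0.006] q [-0.17  0.24  1.61  0.    1.29 -1.31] tilt 0.6
```

View pics/wrist1.png

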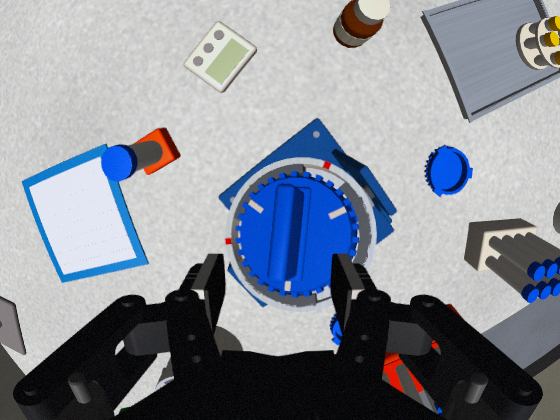

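View pics/scene1.png

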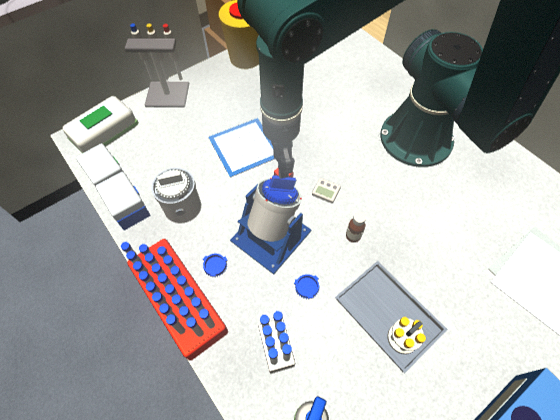

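```bash
python3 - <<'E'
from h import *
c=manip.camera('wrist'); im=cv2.convertScaleAbs(np.ascontiguousarray(c['image'][:,:,::-1]),alpha=1.5)
def B(a,r,z): return C+BR@np.array([r*np.cos(a),r*np.sin(a),z])
pts=[B(k*2.0944,.0547,0) for k in range(3)]+[B(P[6]+k*2.0944,.0348,.012) for k in range(3)]
a=P[6]
for sx in(-30,30):
  for sy in (-6,6):
    pts.append(C+BR@(np.array([np.cos(a)*sx-np.sin(a)*sy,np.sin(a)*sx+np.cos(a)*sy,46])*1e-3))
for u in proj('wrist',np.array(pts),c): cv2.circle(im,(int(round(u[0])),int(round(u[1]))),2,(0,255,0),-1)
cv2.imwrite('pics/w1o.png',cv2.resize(im[130:320,200:400],None,fx=3,fy=3))
delta(C+AX*.04+[0,0,-.019],65.4)
E
```

```text
t 2.075 tcp [ 0.5357 -0.0201  0.2626] open 0.0511 F [ 0.2 -0.1 -0.1] M [ 0.03 -0.03 -0.  ]
shift tool mm [60.2  2.7 -2.5] yaw now/turn deg [65.2 -0.2] turn rad [-0.003] q [-0.17  0.23  1.61  0.    1.29 -1.31] tilt 0.4
```

View pics/w1o.png

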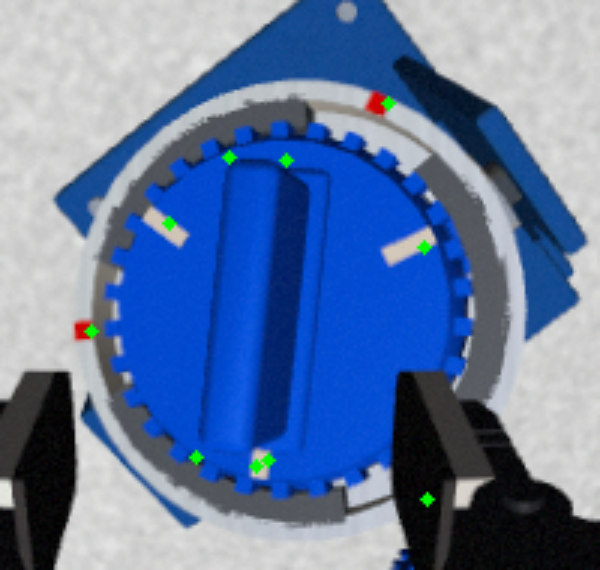

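Request:
servo_tool(increments=[[[0.015, 0.002, -0.002, 0], [0.015, 0, 0, 0], [0.012, 0, 0, 0], [0.008, 0, 0, 0], [0.004, 0, 0, 0]]], hand=0.36)

```text
t: 2.7
eef_pos: [0.5353, -0.0157, 0.2068]
tcp_rot: [0.694, 0.152, 0.688, -0.15]
ft_force: [0.7, 0.1, -0.1]
opening: 0.0308
```

```bash
python3 - <<'E'
from h import *
delta(C+AX*.043+[0,0,-.019],65.4)
for n in ["scene","wrist"]:
    c=manip.camera(n); im=cv2.convertScaleAbs(c["image"][:,:,::-1],alpha=1.5)
    im=im[130:330,180:420] if n=='wrist' else im[140:260,220:340]
    cv2.imwrite(f"pics/{n}2.png",cv2.resize(im,None,fx=600/im.shape[0],fy=600/im.shape[0]))
E
```

```text
t 2.7 tcp [ 0.5353 -0.0157  0.2068] open 0.0308 F [ 0.7  0.1 -0.1] M [0.03 0.03 0.06]
shift tool mm [ 1.7 -1.9 -1. ] yaw now/turn deg [65.4 -0. ] turn rad [-0.] q [-0.16  0.29  1.69  0.    1.16 -1.3 ] tilt 0.5
```

View pics/wrist2.png

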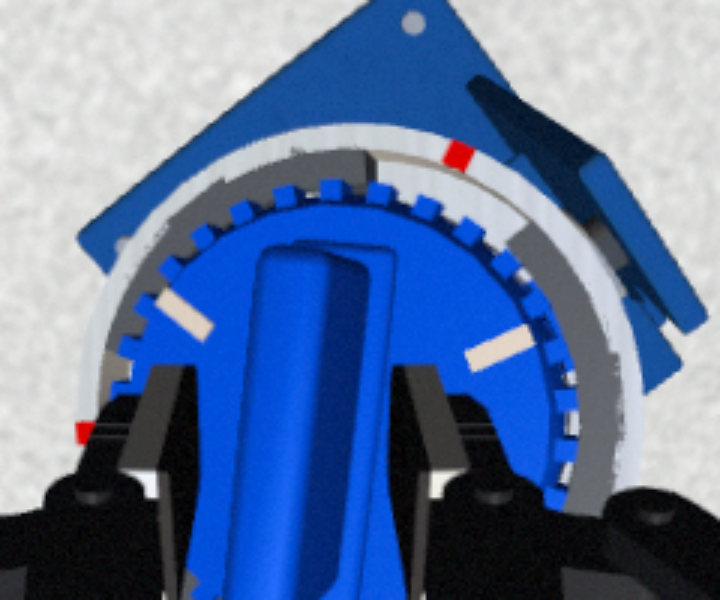

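View pics/scene2.png

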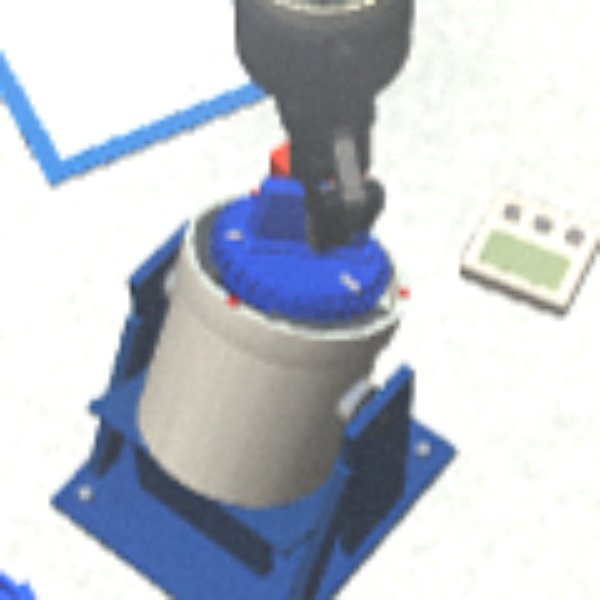

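Request:
servo_tool(increments=[[[0.001, -0.001, -0.001, 0], [0, 0, 0, 0], [0, 0, 0, 0], [0, 0, 0, 0]]], hand=0, grip_force=25)

```text
t: 3.3
eef_pos: [0.5354, -0.0164, 0.2081]
tcp_rot: [0.695, 0.152, 0.686, -0.15]
ft_force: [-0.2, 0.9, 3.4]
opening: 0.0147
```

```bash
python3 - <<'E'
from h import *
delta(C+AX*.043+[0,0,-.019],65.4)
E
```

```text
t 3.3 tcp [ 0.5354 -0.0164  0.2081] open 0.0147 F [-0.2  0.9  3.4] M [0.3  0.03 0.01]
shift tool mm [ 3.  -1.3 -1.4] yaw now/turn deg [65.3 -0.1] turn rad [-0.001] q [-0.16  0.28  1.69  0.    1.16 -1.3 ] tilt 0.8
```

Request:
servo_tool(increments=[[[0, 0, 0, -0.09], [0, 0, 0, -0.09], [0, 0, 0, -0.09]]])

```text
t: 3.68
eef_pos: [0.5351, -0.018, 0.209]
tcp_rot: [0.71, 0.053, 0.7, -0.055]
ft_force: [-4.7, -0.7, 5.0]
opening: 0.0134
```

```bash
python3 - <<'E'
from h import *
delta(C+AX*.043+[0,0,-.019],104)
for n in ["top","wrist"]:
    c=manip.camera(n); im=cv2.convertScaleAbs(c["image"][:,:,::-1],alpha=1.5)
    im=im[130:330,180:420] if n=='wrist' else im[140:260,240:360]
    cv2.imwrite(f"pics/{n}3.png",cv2.resize(im,None,fx=600/im.shape[0],fy=600/im.shape[0]))
E
```

```text
t 3.675 tcp [ 0.5351 -0.018   0.209 ] open 0.0134 F [-4.7 -0.7  5. ] M [ 0.19  0.61 -0.22]
shift tool mm [ 3.9  0.8 -1.6] yaw now/turn deg [ 81.2 -22.8] turn rad [-0.397] q [-0.16  0.28  1.69 -0.    1.16 -1.58] tilt 0.8
```

View pics/wrist3.png

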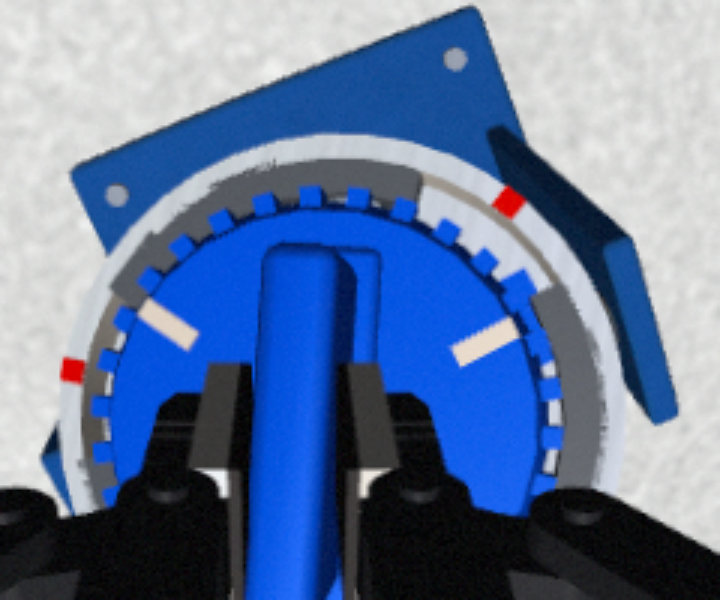

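Request:
servo_tool(increments=[[[0, 0, 0, -0.09], [0, 0, 0, -0.09], [0, 0, 0, -0.09], [0, 0, 0, -0.09], [0, 0, 0, -0.05]]])

```text
t: 4.4
eef_pos: [0.5343, -0.0187, 0.2089]
tcp_rot: [0.705, -0.092, 0.697, 0.088]
ft_force: [-0.8, -1.8, 2.5]
opening: 0.0115
```

```bash
python3 - <<'E'
from h import *
delta(C+AX*.043+[0,0,-.019],104)
for n in ["top","wrist"]:
    c=manip.camera(n); im=cv2.convertScaleAbs(c["image"][:,:,::-1],alpha=1.5)
    im=im[130:330,180:420] if n=='wrist' else im[140:260,240:360]
    cv2.imwrite(f"pics/{n}4.png",cv2.resize(im,None,fx=600/im.shape[0],fy=600/im.shape[0]))
E
```

```text
t 4.4 tcp [ 0.5343 -0.0187  0.2089] open 0.0115 F [-0.8 -1.8  2.5] M [-0.41  0.03 -0.27]
shift tool mm [ 3.8  1.9 -0.2] yaw now/turn deg [104.6   0.6] turn rad [0.011] q [-0.16  0.28  1.69 -0.    1.16 -1.99] tilt 0.7
```

View pics/wrist4.png

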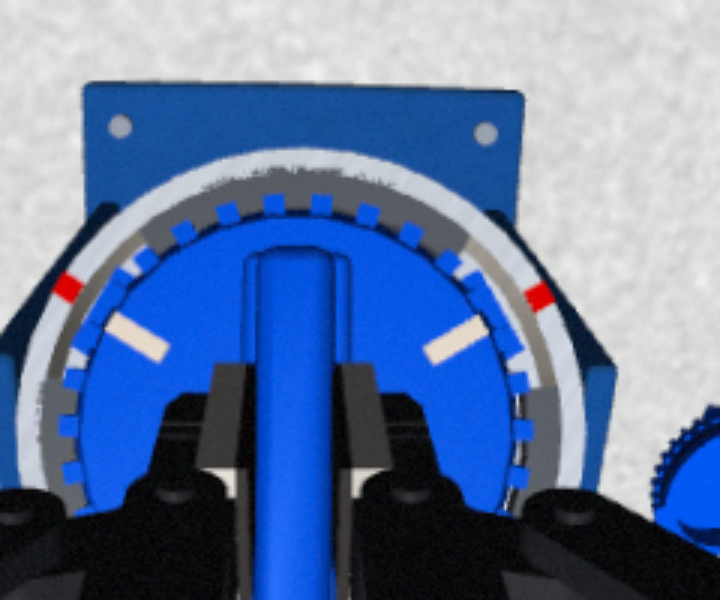

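Request:
servo_tool(increments=[[[0, 0, 0, 0], [0, 0.001, 0, 0.01], [0.004, 0.001, 0, 0], [0.004, 0, 0, 0]]], hand=0.25)

```text
t: 5.0
eef_pos: [0.5341, -0.0159, 0.1999]
tcp_rot: [0.706, -0.086, 0.698, 0.083]
ft_force: [1.0, 1.0, 0.5]
opening: 0.0212
```

Request:
servo_tool(increments=[[[0, 0, 0, 0], [0, 0, 0, 0], [0, 0, 0, 0]]], hand=0, grip_force=60)

```text
t: 5.38
eef_pos: [0.534, -0.0161, 0.1995]
tcp_rot: [0.706, -0.086, 0.698, 0.083]
ft_force: [-0.1, -1.2, -0.2]
opening: 0.0111
```

```bash
python3 - <<'E'
from h import *
delta(C+AX*.038+[0,0,-.019],104)
s,R=pose(); print((R.T@AX).round(3))
c=manip.camera('wrist'); im=cv2.convertScaleAbs(c["image"][:,:,::-1],alpha=1.5)[130:330,180:420]
cv2.imwrite("pics/w5.png",cv2.resize(im,None,fx=3,fy=3))
E
```

```text
t 5.375 tcp [ 0.534  -0.0161  0.1995] open 0.0111 F [-0.1 -1.2 -0.2] M [-0.    0.02  0.01]
shift tool mm [-1.1 -0.7  1.8] yaw now/turn deg [103.7  -0.3] turn rad [-0.005] q [-0.16  0.29  1.7  -0.    1.14 -1.97] tilt 0.7
[-0.896 -0.03  -0.443]
```

View pics/w5.png

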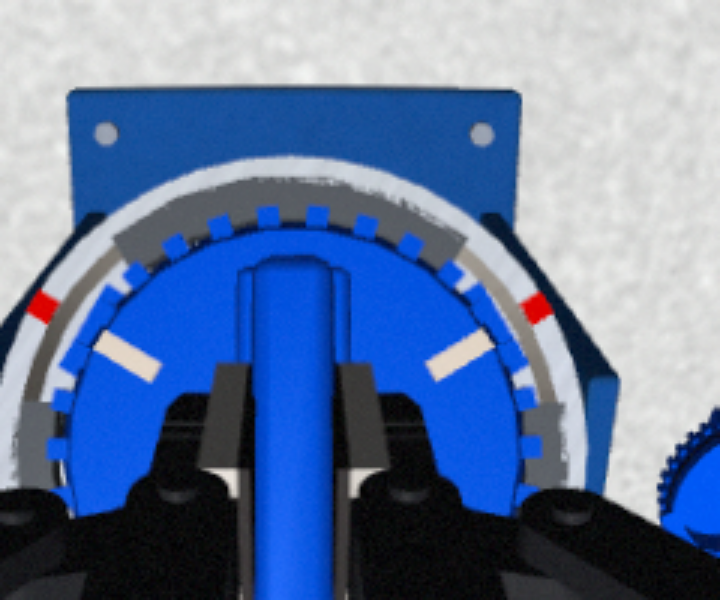

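Request:
servo_tool(increments=[[[-0.0027, 0, -0.0013, 0], [-0.0027, 0, -0.0013, 0], [-0.0027, 0, -0.0013, 0]]])

```text
t: 5.8
eef_pos: [0.5299, -0.0169, 0.2077]
tcp_rot: [0.706, -0.086, 0.698, 0.083]
ft_force: [0.9, 0.8, -1.8]
opening: 0.0109
```

```bash
python3 - <<'E'
from h import *
delta(C+AX*.036+[0,0,-.019],104)
E
```

```text
t 5.8 tcp [ 0.5299 -0.0169  0.2077] open 0.0109 F [ 0.9  0.8 -1.8] M [-0.08 -0.12 -0.03]
shift tool mm [ 8.9 -0.7  6.8] yaw now/turn deg [103.7  -0.3] turn rad [-0.005] q [-0.16  0.28  1.7  -0.    1.15 -1.97] tilt 0.7
```

Request:
servo_tool(increments=[[[-0.006, 0, -0.003, 0], [-0.006, 0, -0.003, 0], [-0.008, 0, -0.004, 0], [-0.012, 0, -0.006, 0], [-0.015, 0, -0.004, 0], [-0.02, 0, 0, 0]]])

```text
t: 6.55
eef_pos: [0.5062, -0.0216, 0.2781]
tcp_rot: [0.705, -0.085, 0.699, 0.083]
ft_force: [0.6, 0.4, -1.9]
opening: 0.0109
```

```bash
python3 - <<'E'
from h import *
for n in ["scene","top","wrist"]:
    c=manip.camera(n); im=cv2.convertScaleAbs(c["image"][:,:,::-1],alpha=1.5)
    cv2.imwrite(f"pics/{n}6.png",im)
delta([.467,-.314,.2],104)
for n,pts in {'scene':[(245,121),(281,152),(233,174),(209,137)]}.items():
  for u in pts: print(onz('scene',u,.004))
E
```

```text
t 6.7 tcp [ 0.5079 -0.0218  0.2786] open 0.0106 F [-0.1  0.3 -2.6] M [ 0.01  0.03 -0.05]
shift tool mm [  79.  -273.8 -109.9] yaw now/turn deg [103.7  -0.3] turn rad [-0.005] q [-0.18  0.18  1.65 -0.    1.31 -1.99] tilt 0.7
[ 0.40316924 -0.39961274  0.004     ]
[ 0.3869004  -0.22121337  0.004     ]
[ 0.55660122 -0.24335809  0.004     ]
[ 0.53650454 -0.41427473  0.004     ]
```

View pics/scene6.png

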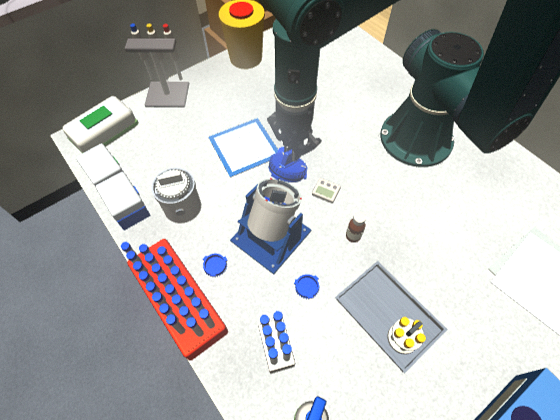

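View pics/wrist6.png

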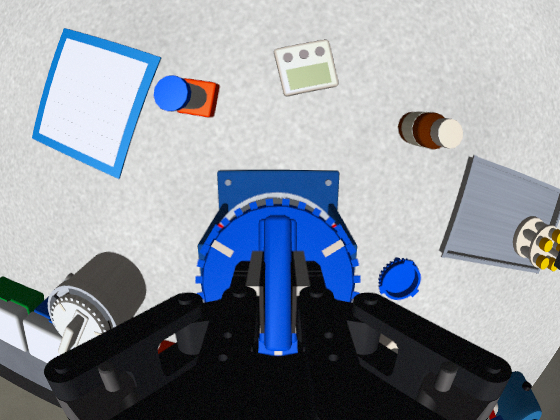

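View pics/top6.png

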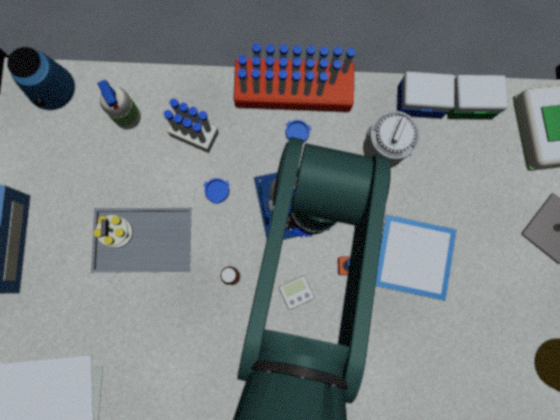

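```bash
python3 - <<'E'
from h import *
delta([.442,-.325,.10],104)
E
```

```text
t 6.7 tcp [ 0.5079 -0.0218  0.2786] open 0.0106 F [-0.1  0.3 -2.6] M [ 0.01  0.03 -0.05]
shift tool mm [ 178.7 -278.  -137.9] yaw now/turn deg [103.7  -0.3] turn rad [-0.005] q [-0.18  0.18  1.65 -0.    1.31 -1.99] tilt 0.7
```

Request:
servo_tool(increments=[[[0, -0.02, -0.01, 0], [0, -0.032, -0.016, 0], [0, -0.032, -0.016, 0], [0, -0.032, -0.016, 0], [0, -0.032, -0.016, 0], [0, -0.032, -0.016, 0], [0.02, -0.032, -0.016, 0], [0.03, -0.03, -0.015, 0], [0.03, -0.015, -0.008, 0], [0.03, 0, 0, 0], [0.03, 0, 0, 0], [0.01, 0, 0, 0]]])

```text
t: 8.2
eef_pos: [0.4397, -0.31, 0.1176]
tcp_rot: [0.704, -0.085, 0.7, 0.085]
ft_force: [0.4, 0.5, -1.9]
opening: 0.0109
```

```bash
python3 - <<'E'
from h import *
for n in ["scene","wrist"]:
    c=manip.camera(n); im=cv2.convertScaleAbs(c["image"][:,:,::-1],alpha=1.5)
    im=im if n=='wrist' else cv2.resize(im[70:230,160:360],None,fx=3.5,fy=3.5)
    cv2.imwrite(f"pics/{n}7.png",im)
delta([.442,-.325,.0508],104)
E
```

```text
t 8.3 tcp [ 0.4403 -0.3103  0.1186] open 0.0105 F [ 0.2 -0.1 -0.8] M [-0.04  0.02  0.03]
shift tool mm [ 67.8 -14.6  -2.3] yaw now/turn deg [103.8  -0.2] turn rad [-0.004] q [-0.75  0.4   1.77  0.01  0.96 -2.56] tilt 0.4
```

View pics/scene7.png

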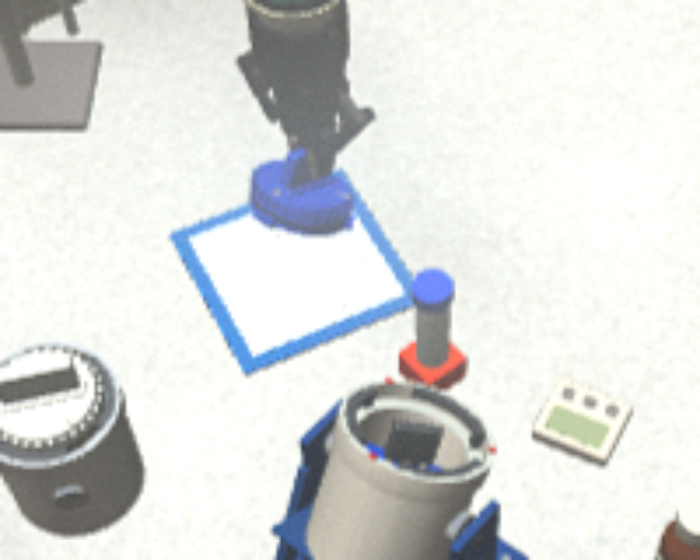

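View pics/wrist7.png

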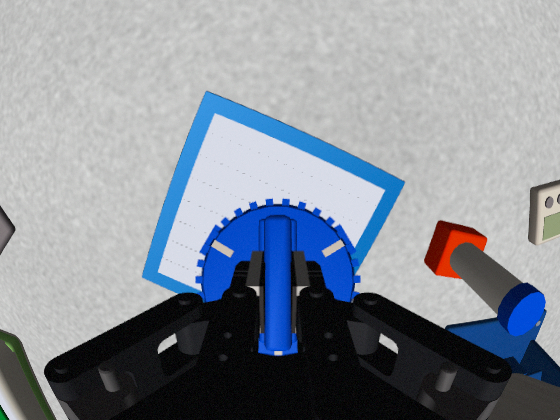

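Request:
servo_tool(increments=[[[0.015, -0.005, -0.001, 0], [0.018, -0.005, -0.001, 0], [0.014, -0.003, 0, 0], [0.008, -0.001, 0, 0], [0.004, 0, 0, 0]]])

```text
t: 8.93
eef_pos: [0.4454, -0.3278, 0.0601]
tcp_rot: [0.707, -0.088, 0.697, 0.082]
ft_force: [-0.6, -0.6, -1.3]
opening: 0.0105
```

```bash
python3 - <<'E'
from h import *
delta([.442,-.325,.0508],104)
E
```

```text
t 8.925 tcp [ 0.4454 -0.3278  0.0601] open 0.0105 F [-0.6 -0.6 -1.3] M [-0.    0.08  0.  ]
shift tool mm [ 9.2  3.6 -2.8] yaw now/turn deg [103.8  -0.2] turn rad [-0.003] q [-0.76  0.5   1.79  0.01  0.84 -2.58] tilt 0.9
```

Request:
servo_tool(increments=[[[0.004, 0.001, 0, 0], [0.003, 0.001, 0, 0], [0.002, 0, 0, 0]]], grip_force=25)

```text
t: 9.3
eef_pos: [0.4462, -0.3267, 0.0539]
tcp_rot: [0.707, -0.089, 0.697, 0.082]
ft_force: [-4.6, 4.3, 23.4]
opening: 0.0109
```

Request:
servo_tool(increments=[[[0.0015, 0, 0, 0], [0.0015, 0, 0, 0]]])

```text
t: 9.55
eef_pos: [0.446, -0.3266, 0.0541]
tcp_rot: [0.707, -0.09, 0.697, 0.082]
ft_force: [-2.0, 1.3, 10.4]
opening: 0.011
```

Request:
servo_tool(increments=[[[0.0014, 0, 0.005, 0], [0.0017, 0, 0.005, 0], [0.0022, 0, 0.005, 0]]], grip_force=20)

```text
t: 9.93
eef_pos: [0.4576, -0.3238, 0.0525]
tcp_rot: [0.705, -0.092, 0.698, 0.082]
ft_force: [-4.8, -1.9, 8.3]
opening: 0.011
```

```bash
python3 - <<'E'
from h import *
for n in ["scene"]:
    c=manip.camera(n); im=cv2.convertScaleAbs(c["image"][:,:,::-1],alpha=1.5)
    cv2.imwrite(f"pics/{n}8.png",cv2.resize(im[90:190,190:310],None,fx=6,fy=6))
delta([.469,-.317,.037],104)
E
```

```text
t 9.975 tcp [ 0.4581 -0.3237  0.0524] open 0.0109 F [-3.9 -0.4  8.8] M [-0.02  1.12  0.01]
shift tool mm [15.4  4.  12. ] yaw now/turn deg [1.041e+02 1.000e-01] turn rad [0.002] q [-0.74  0.52  1.78 -0.    0.82 -2.55] tilt 1.0
```

View pics/scene8.png

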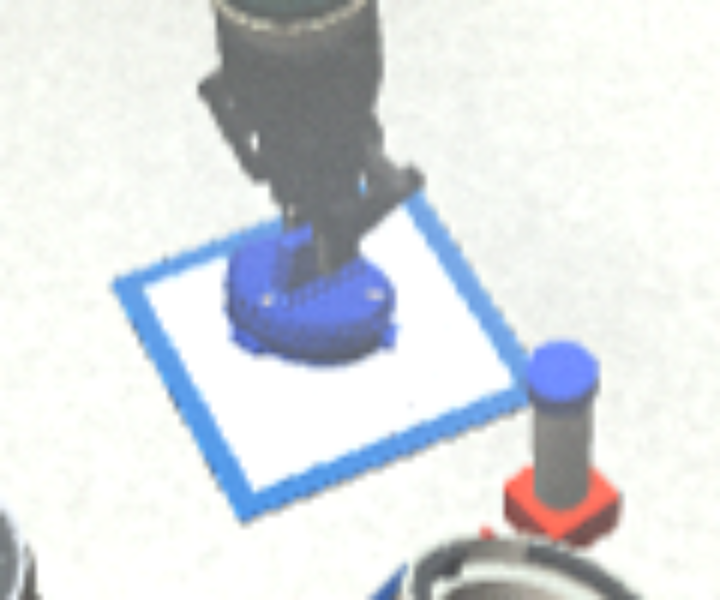

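Request:
servo_tool(increments=[[[0.004, 0, 0.005, 0], [0.005, 0, 0.005, 0], [0.005, 0, 0.004, 0]]])

```text
t: 10.35
eef_pos: [0.4733, -0.3204, 0.0443]
tcp_rot: [0.706, -0.092, 0.697, 0.081]
ft_force: [-0.7, 4.2, 13.2]
opening: 0.0112
```

```bash
python3 - <<'E'
from h import *
for n in ["scene"]:
    c=manip.camera(n); im=cv2.convertScaleAbs(c["image"][:,:,::-1],alpha=1.5)
    cv2.imwrite(f"pics/{n}9.png",cv2.resize(im[90:190,190:310],None,fx=6,fy=6))
delta([.469,-.317,.037],104)
E
```

```text
t 10.4 tcp [ 0.4738 -0.3202  0.0439] open 0.0109 F [ 0.5  4.7 14.3] M [ 0.8   0.61 -0.08]
shift tool mm [ 6.8  4.4 -3.9] yaw now/turn deg [1.041e+02 1.000e-01] turn rad [0.001] q [-0.71  0.54  1.77 -0.    0.81 -2.53] tilt 1.2
```

View pics/scene9.png

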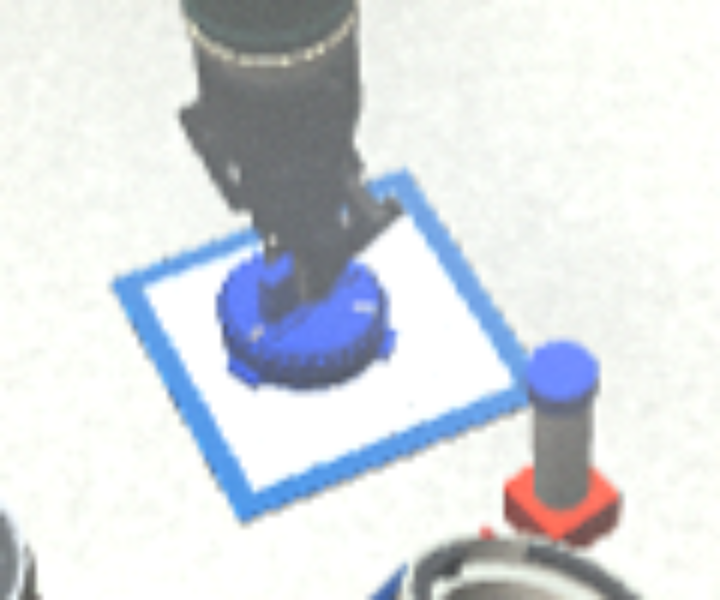

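Pivoting well, nearly flat. A bit more.

Request:
servo_tool(increments=[[[0.004, 0, 0.004, 0], [0.004, 0, 0.004, 0], [0.003, 0, 0.003, 0]]])

```text
t: 10.78
eef_pos: [0.4825, -0.3182, 0.0381]
tcp_rot: [0.705, -0.095, 0.698, 0.081]
ft_force: [-19.4, -3.5, 40.0]
opening: 0.011
```

```bash
python3 - <<'E'
from h import *
for n in ["scene"]:
    c=manip.camera(n); im=cv2.convertScaleAbs(c["image"][:,:,::-1],alpha=1.5)
    cv2.imwrite(f"pics/{n}10.png",cv2.resize(im[90:190,190:310],None,fx=6,fy=6))
delta([.469,-.317,.037],104)
E
```

```text
t 10.825 tcp [ 0.4826 -0.3181  0.0382] open 0.0109 F [-9.4 -1.8 20.9] M [0.46 1.97 0.11]
shift tool mm [  1.    4.5 -12.9] yaw now/turn deg [104.3   0.3] turn rad [0.005] q [-0.7   0.55  1.76 -0.01  0.81 -2.51] tilt 1.2
```

View pics/scene10.png

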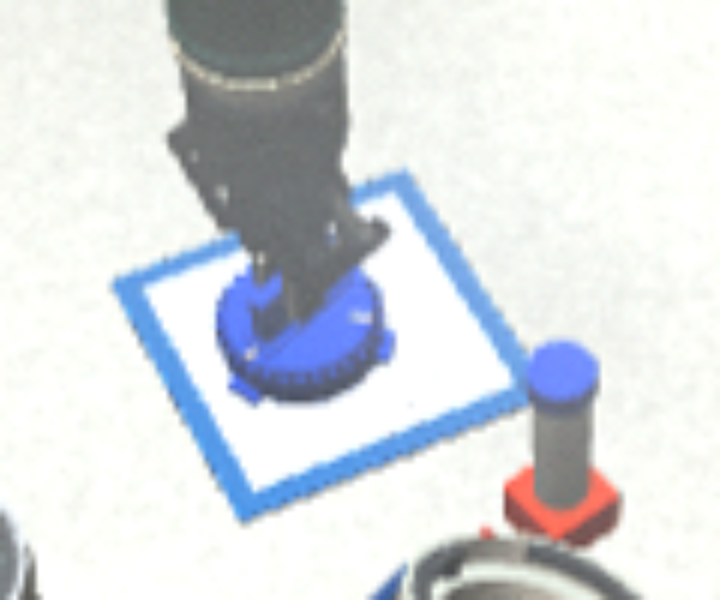

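Request:
servo_tool(increments=[[[-0.001, 0, 0, 0], [0, 0, 0, 0], [0, 0, 0, 0], [0, 0, 0, 0]]], hand=0.3)

```text
t: 11.32
eef_pos: [0.4835, -0.3185, 0.0406]
tcp_rot: [0.705, -0.095, 0.698, 0.081]
ft_force: [0.6, 0.2, 0.0]
opening: 0.0256
```

Request:
servo_tool(increments=[[[-0.01, 0, 0, 0], [-0.025, 0, 0, 0], [-0.04, 0, 0, 0], [-0.05, 0, 0, 0]]])

```text
t: 11.82
eef_pos: [0.4794, -0.3139, 0.1657]
tcp_rot: [0.703, -0.093, 0.7, 0.083]
ft_force: [0.1, -0.3, 0.1]
opening: 0.0253
```

```bash
python3 - <<'E'
from h import *
for n in ["scene","wrist"]:
    c=manip.camera(n); im=cv2.convertScaleAbs(c["image"][:,:,::-1],alpha=1.5)
    cv2.imwrite(f"pics/{n}11.png",cv2.resize(im[90:190,190:310],None,fx=6,fy=6) if n=='scene' else im)
delta([.469,-.317,.037],104)
E
```

```text
t 11.925 tcp [ 0.4832 -0.317   0.1709] open 0.0254 F [ 1.  -1.1  0.3] M [ 0.01 -0.01  0.03]
shift tool mm [133.6   6.7 -15.1] yaw now/turn deg [104.3   0.3] turn rad [0.005] q [-0.7   0.38  1.65 -0.01  1.09 -2.51] tilt 1.5
```

View pics/scene11.png

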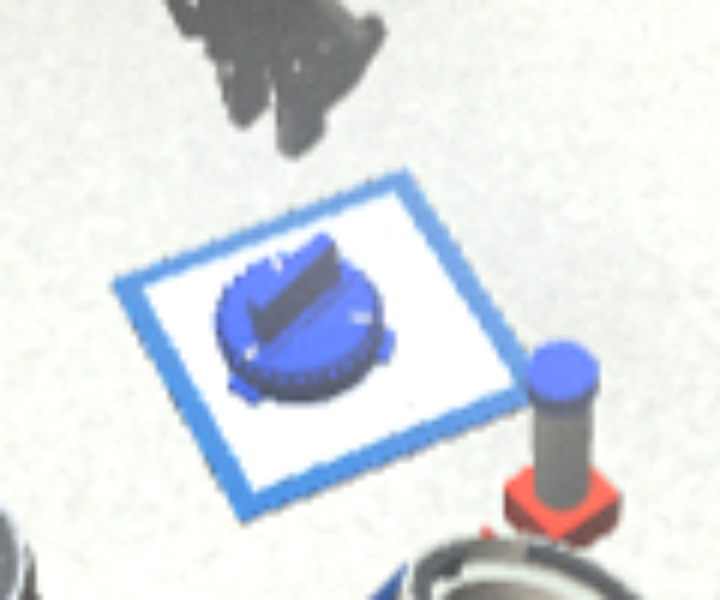

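View pics/wrist11.png

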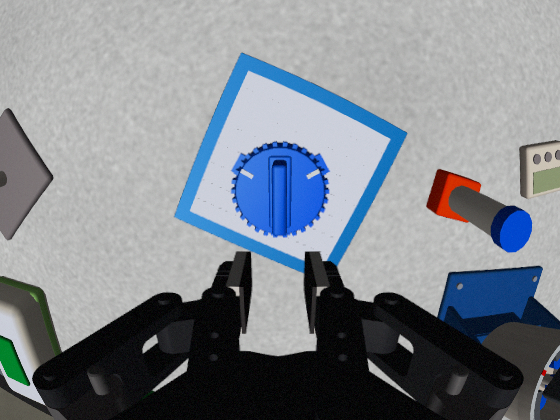

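```bash
python3 - <<'E'
from h import *
c=manip.camera('top'); im=cv2.convertScaleAbs(c["image"][:,:,::-1],alpha=3)
cv2.imwrite("pics/t12.png",cv2.resize(im[160:250,250:350],None,fx=6,fy=6,interpolation=cv2.INTER_CUBIC))
c=manip.camera('scene'); im=cv2.convertScaleAbs(c["image"][:,:,::-1],alpha=2)
cv2.imwrite("pics/s12.png",cv2.resize(im[150:250,230:330],None,fx=6,fy=6,interpolation=cv2.INTER_CUBIC))
E
```

```text
(no output)
```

View pics/t12.png

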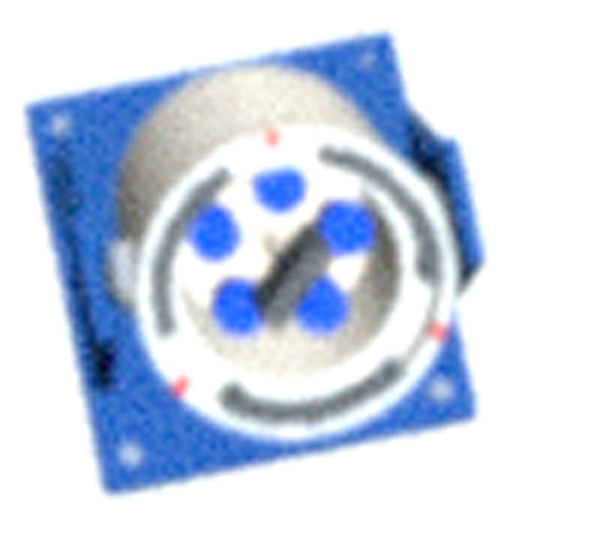

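View pics/s12.png

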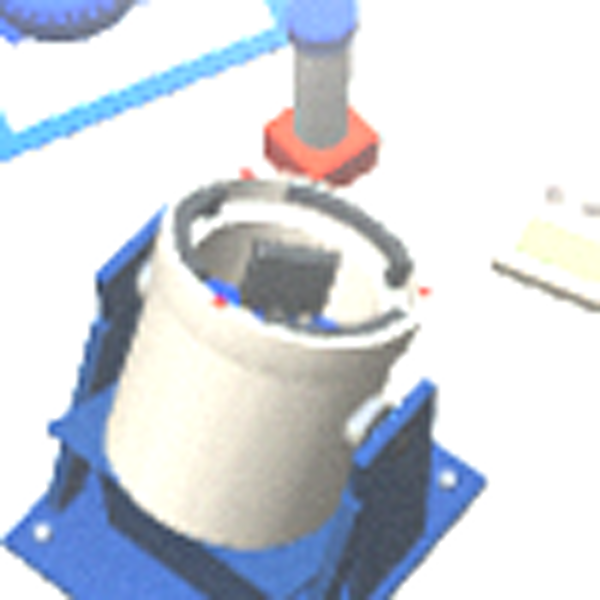

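```bash
python3 - <<'E'
from h import *
g=C-AX*.002-BR[:,0]*.003; print(g)
delta(g+[0,0,.10-.019],65.4)
E
```

```text
[ 0.55060303 -0.01166894  0.18261665]
t 12.025 tcp [ 0.4807 -0.3151  0.1664] open 0.026 F [-0.5 -0.1 -0.7] M [ 0.01  0.02 -0.02]
shift tool mm [-101.4  274.9  143.2] yaw now/turn deg [104.3  38.9] turn rad [0.679] q [-0.7   0.38  1.66 -0.01  1.09 -2.51] tilt 1.1
```

Request:
servo_tool(increments=[[[-0.03, 0.02, 0.01, 0], [-0.03, 0.032, 0.017, 0], [-0.03, 0.032, 0.017, 0], [-0.01, 0.032, 0.017, 0], [0, 0.032, 0.017, 0], [0, 0.032, 0.017, 0], [0, 0.032, 0.017, 0], [0, 0.032, 0.016, 0], [0, 0.02, 0.01, 0.1], [0, 0, 0, 0.15], [0, 0, 0, 0.15], [0, 0, 0, 0.15]]])

```text
t: 13.52
eef_pos: [0.5391, -0.01, 0.246]
tcp_rot: [0.69, 0.109, 0.707, -0.114]
ft_force: [0.5, 0.2, -0.3]
opening: 0.0254
```

```bash
python3 - <<'E'
from h import *
g=C-AX*.002-BR[:,0]*.003
delta(g+[0,0,.10-.019],65.4)
E
```

```text
t 13.525 tcp [ 0.5391 -0.01    0.246 ] open 0.0254 F [ 0.5  0.2 -0.3] M [-0.02  0.01  0.04]
shift tool mm [-17.8   1.8  11.1] yaw now/turn deg [71.8  6.4] turn rad [0.112] q [-0.14  0.27  1.6  -0.01  1.29 -1.39] tilt 1.4
```

Request:
servo_tool(increments=[[[-0.008, 0.002, 0.008, 0.08], [0, 0, 0.003, 0.03]]])

```text
t: 13.78
eef_pos: [0.548, -0.0113, 0.2502]
tcp_rot: [0.68, 0.148, 0.702, -0.155]
ft_force: [-0.3, -0.1, -0.6]
opening: 0.0256
```

```bash
python3 - <<'E'
from h import *
c=manip.camera('wrist'); im=cv2.convertScaleAbs(c["image"][:,:,::-1],alpha=2)
np.savez('w13.npz',**{k:c[k] for k in c})
cv2.imwrite("pics/w13.png",cv2.resize(im[130:330,180:420],None,fx=3,fy=3,interpolation=cv2.INTER_CUBIC))
g=C-AX*.002-BR[:,0]*.003
delta(g+[0,0,-.019],65.4)
print(proj('wrist',g,c),proj('wrist',C,c))
E
```

```text
t 13.825 tcp [ 0.5476 -0.0114  0.2497] open 0.0254 F [ 0.5 -0.1  0. ] M [-0.01 -0.07 -0.01]
shift tool mm [85.9  2.3  5.4] yaw now/turn deg [65.2 -0.2] turn rad [-0.004] q [-0.14  0.29  1.57 -0.01  1.32 -1.28] tilt 1.9
[[280.26910716 228.00803542]] [[281.7709619 231.4283898]]
```

View pics/w13.png

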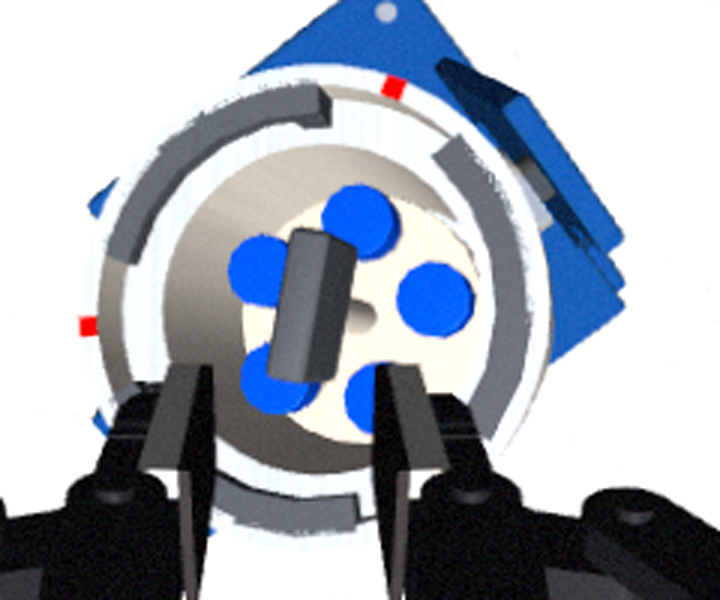

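```bash
python3 - <<'E'
from h import *
c=dict(np.load('w13.npz'))
def onp(uv,h):
    o,d=ray('wrist',uv,c); q=C+AX*h; return BR.T@(o+d*((q-o)@AX)/(d@AX)-C)
r=[onp((393/3+180,88/3+130),0),onp((88/3+180,326/3+130),0)]
print('reds',[ (np.hypot(*x[:2])*1e3,np.degrees(np.arctan2(x[1],x[0]))) for x in r], np.array(r).round(4))
a,b=onp((284,207),.002),onp((275.7,256.3),.002); print(a.round(4),b.round(4),np.linalg.norm(a-b),((a+b)/2).round(4))
al=np.arctan2(*(a-b)[[1,0]]); print('alpha',np.degrees(al))
n=BR@[-np.sin(al),np.cos(al),0]; print(n,'n yaw',np.degrees(np.arctan2(n[1],n[0])),'incl',np.degrees(np.arcsin(n[2])))
E
```

```text
reds [(np.float64(53.02728058983591), np.float64(121.81342954646469)), (np.float64(56.64752890908101), np.float64(-119.93975057169061))] [[-0.028   0.0451 -0.    ]
 [-0.0283 -0.0491  0.    ]]
[-0.0122  0.0112  0.002 ] [ 0.0117 -0.0126  0.002 ] 0.03377611909637391 [-0.0002 -0.0007  0.002 ]
alpha 135.09759283979525
[-0.44127384 -0.83141151 -0.33768669] n yaw -117.95724501784537 incl -19.735996968569793
```

```bash
python3 - <<'E'
from h import *
delta(C-AX*.003+[0,0,-.019],62)
E
```

```text
t 13.825 tcp [ 0.5476 -0.0114  0.2497] open 0.0254 F [ 0.5 -0.1  0. ] M [-0.01 -0.07 -0.01]
shift tool mm [85.4  4.3  7.8] yaw now/turn deg [65.2  3.2] turn rad [0.056] q [-0.14  0.29  1.57 -0.01  1.32 -1.28] tilt 1.9
```

Request:
servo_tool(increments=[[[0.015, 0.003, 0.004, 0.05], [0.02, 0.001, 0.002, 0.006], [0.02, 0, 0.001, 0], [0.01, 0, 0, 0], [0.002, 0, 0, 0]]], hand=0.33)

```text
t: 14.45
eef_pos: [0.55, -0.0109, 0.1767]
tcp_rot: [0.672, 0.166, 0.7, -0.174]
ft_force: [-0.2, -0.2, -0.1]
opening: 0.0281
```

```bash
python3 - <<'E'
from h import *
delta(C-AX*.003+[0,0,-.019],62)
c=manip.camera('wrist'); im=cv2.convertScaleAbs(c["image"][:,:,::-1],alpha=2)
cv2.imwrite("pics/w14.png",cv2.resize(im[130:330,180:420],None,fx=3,fy=3,interpolation=cv2.INTER_CUBIC))
E
```

```text
t 14.45 tcp [ 0.55   -0.0109  0.1767] open 0.0281 F [-0.2 -0.2 -0.1] M [ 0.02 -0.05 -0.02]
shift tool mm [12.4  1.9  3.7] yaw now/turn deg [62.2  0.2] turn rad [0.003] q [-0.14  0.37  1.65 -0.01  1.17 -1.22] tilt 2.3
```

View pics/w14.png

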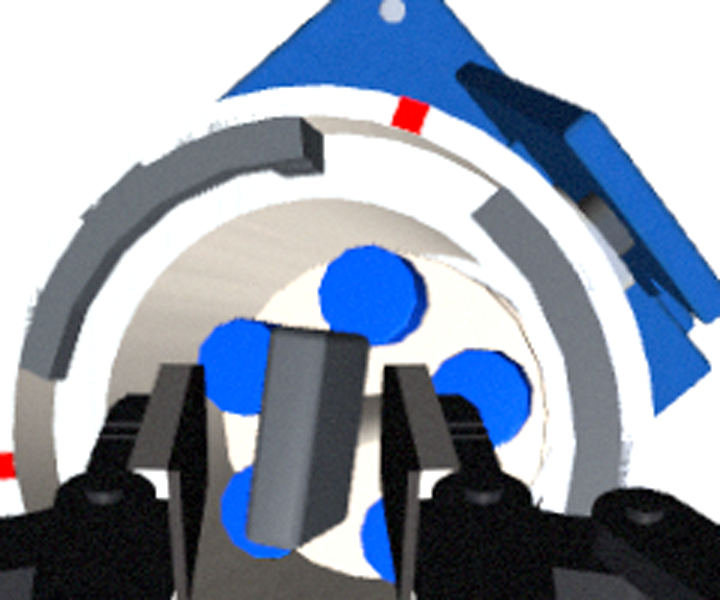

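Request:
servo_tool(increments=[[[0.006, 0.001, 0.002, 0], [0.005, 0.001, 0.001, 0], [0.002, 0, 0, 0]]])

```text
t: 14.88
eef_pos: [0.5546, -0.0106, 0.1644]
tcp_rot: [0.674, 0.166, 0.699, -0.174]
ft_force: [0.6, 0.0, 0.6]
opening: 0.0283
```

```bash
python3 - <<'E'
from h import *
delta(C-AX*.003+[0,0,-.019],62)
c=manip.camera('wrist'); im=cv2.convertScaleAbs(c["image"][:,:,::-1],alpha=2)
cv2.imwrite("pics/w15.png",cv2.resize(im[130:330,180:420],None,fx=3,fy=3,interpolation=cv2.INTER_CUBIC))
E
```

```text
t 14.875 tcp [ 0.5546 -0.0106  0.1644] open 0.0283 F [0.6 0.  0.6] M [0.01 0.01 0.04]
shift tool mm [ 0.3 -0.7 -0.7] yaw now/turn deg [62.2  0.2] turn rad [0.003] q [-0.14  0.38  1.66 -0.01  1.14 -1.22] tilt 2.1
```

View pics/w15.png

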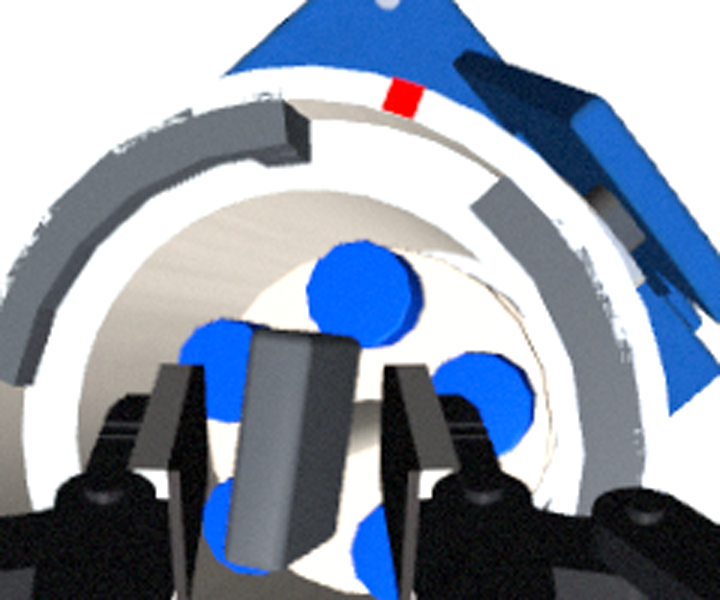

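Request:
servo_tool(increments=[[[0, 0, 0, 0], [0, 0, 0, 0], [0, 0, 0, 0], [0, 0, 0, 0]]], hand=0, grip_force=20)

```text
t: 15.42
eef_pos: [0.555, -0.0101, 0.1653]
tcp_rot: [0.674, 0.167, 0.699, -0.173]
ft_force: [0.1, 1.1, 0.1]
opening: 0.0145
```

```bash
python3 - <<'E'
from h import *
delta(C-AX*.003+[0,0,-.019],62)
c=manip.camera('wrist'); im=cv2.convertScaleAbs(c["image"][:,:,::-1],alpha=2)
cv2.imwrite("pics/w16.png",cv2.resize(im[130:330,180:420],None,fx=3,fy=3,interpolation=cv2.INTER_CUBIC))
E
```

```text
t 15.425 tcp [ 0.555  -0.0101  0.1653] open 0.0145 F [0.1 1.1 0.1] M [ 0.4  -0.11  0.04]
shift tool mm [ 1.2 -1.3 -0.8] yaw now/turn deg [62.2  0.2] turn rad [0.003] q [-0.14  0.38  1.66 -0.01  1.14 -1.22] tilt 2.1
```

View pics/w16.png

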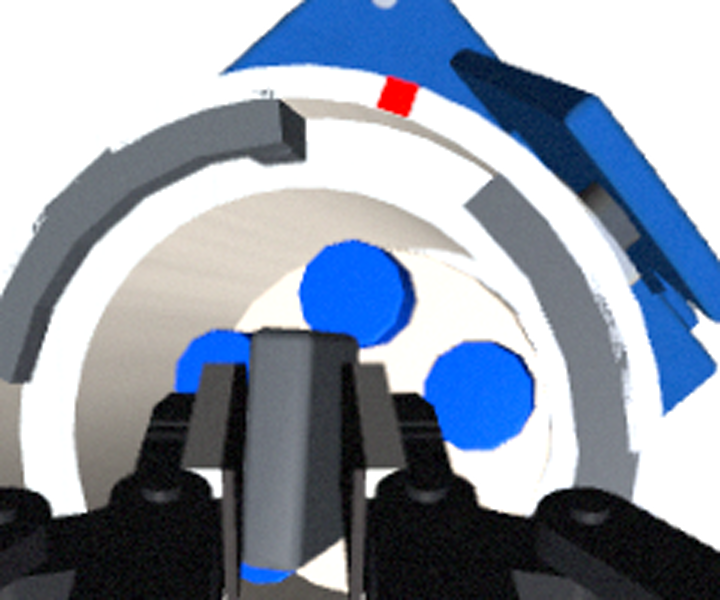

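Gripped; turn it anticlockwise into the lean plane.

Request:
servo_tool(increments=[[[0, 0, 0, -0.09], [0, 0, 0, -0.09], [0, 0, 0, -0.09], [0, 0, 0, -0.09]]])

```text
t: 15.98
eef_pos: [0.5571, -0.012, 0.167]
tcp_rot: [0.695, 0.039, 0.717, -0.042]
ft_force: [-0.4, -1.4, 3.2]
opening: 0.0117
```

```bash
python3 - <<'E'
from h import *
delta(C-AX*.003+[0,0,-.019],104)
c=manip.camera('wrist'); im=cv2.convertScaleAbs(c["image"][:,:,::-1],alpha=2)
cv2.imwrite("pics/w17.png",cv2.resize(im[130:330,180:420],None,fx=3,fy=3,interpolation=cv2.INTER_CUBIC))
E
```

```text
t 15.975 tcp [ 0.5571 -0.012   0.167 ] open 0.0117 F [-0.4 -1.4  3.2] M [ 0.06  0.02 -0.12]
shift tool mm [ 3.   0.6 -3.5] yaw now/turn deg [ 83.4 -20.6] turn rad [-0.359] q [-0.14  0.38  1.65 -0.01  1.14 -1.59] tilt 1.8
```

View pics/w17.png

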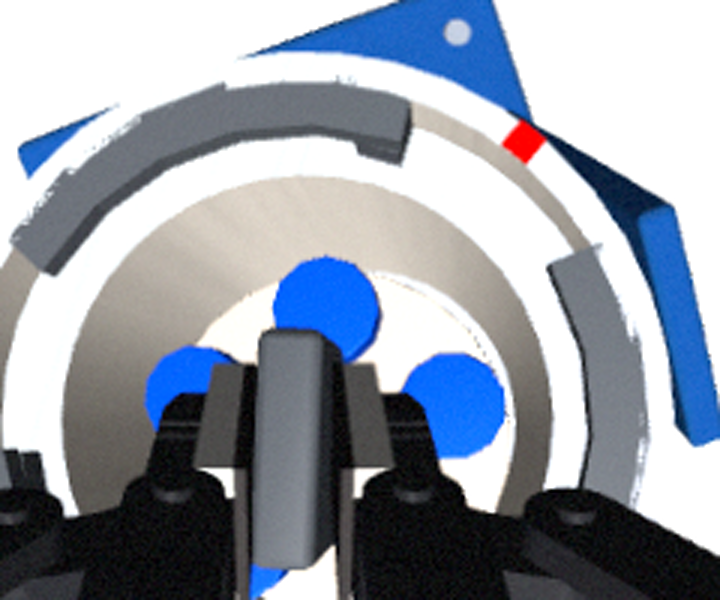

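Turning with it.

Request:
servo_tool(increments=[[[0, 0, -0.001, -0.09], [0, 0, -0.001, -0.09], [0, 0, -0.001, -0.09], [0, 0, 0, -0.09], [0, 0, 0, -0.03]]])

```text
t: 16.65
eef_pos: [0.5525, -0.0131, 0.1656]
tcp_rot: [0.687, -0.1, 0.712, 0.1]
ft_force: [-1.1, -2.5, 0.2]
opening: 0.0095
```

```bash
python3 - <<'E'
from h import *
delta(C-AX*.008+[0,0,-.019],104)
c=manip.camera('wrist'); im=cv2.convertScaleAbs(c["image"][:,:,::-1],alpha=2)
cv2.imwrite("pics/w18.png",cv2.resize(im[130:330,180:420],None,fx=3,fy=3,interpolation=cv2.INTER_CUBIC))
E
```

```text
t 16.65 tcp [ 0.5525 -0.0131  0.1656] open 0.0095 F [-1.1 -2.5  0.2] M [-0.53  0.18 -0.23]
shift tool mm [5.8 1.7 4.2] yaw now/turn deg [106.3   2.3] turn rad [0.04] q [-0.14  0.38  1.66 -0.01  1.13 -1.99] tilt 2.0
```

View pics/w18.png

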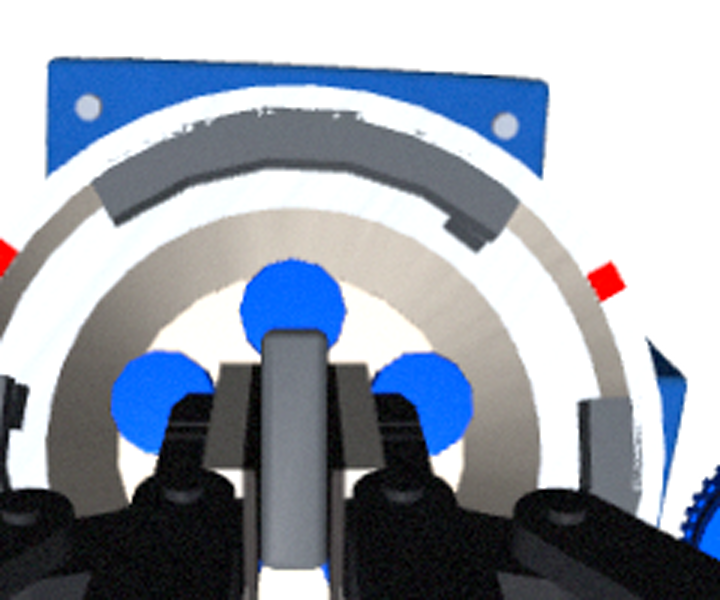

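Request:
servo_tool(increments=[[[0, 0, 0, 0], [0, 0.001, 0, 0.02], [0.003, 0, 0.001, 0.01], [0.003, 0, 0.001, 0]]], hand=0.2)

```text
t: 17.2
eef_pos: [0.5549, -0.0112, 0.1598]
tcp_rot: [0.69, -0.088, 0.713, 0.087]
ft_force: [0.9, -0.0, -0.6]
opening: 0.0173
```

Request:
servo_tool(increments=[[[0, 0, 0, 0], [0, 0, 0, 0], [0, 0, 0, 0]]], hand=0, grip_force=40)

```text
t: 17.58
eef_pos: [0.5547, -0.0112, 0.1594]
tcp_rot: [0.69, -0.088, 0.714, 0.087]
ft_force: [0.3, 0.5, -0.2]
opening: 0.0093
```

```bash
python3 - <<'E'
from h import *
delta(C-AX*.008+[0,0,-.019],104)
s,R=pose(); print((R.T@AX).round(3),R[:,0].round(3))
E
```

```text
t 17.575 tcp [ 0.5547 -0.0112  0.1594] open 0.0093 F [ 0.3  0.5 -0.2] M [-0.07 -0.02 -0.06]
shift tool mm [-0.3  0.7  1.3] yaw now/turn deg [104.2   0.3] turn rad [0.004] q [-0.14  0.39  1.67 -0.01  1.12 -1.95] tilt 1.9
[-0.875 -0.018 -0.483] [-0.033 -0.005 -0.999]
```

Lift along the axis, first gently.

Request:
servo_tool(increments=[[[-0.0045, 0, -0.0025, 0], [-0.0045, 0, -0.0025, 0], [-0.0045, 0, -0.0025, 0], [-0.0045, 0, -0.0025, 0]]])

```text
t: 18.08
eef_pos: [0.5454, -0.0136, 0.1781]
tcp_rot: [0.69, -0.088, 0.713, 0.087]
ft_force: [2.2, -0.1, -4.1]
opening: 0.0091
```

```bash
python3 - <<'E'
from h import *
delta(C+AX*.010+[0,0,-.019],104)
E
```

```text
t 18.075 tcp [ 0.5454 -0.0136  0.1781] open 0.0091 F [ 2.2 -0.1 -4.1] M [-0.01 -0.34 -0.05]
shift tool mm [2.3 0.3 2.8] yaw now/turn deg [104.2   0.2] turn rad [0.004] q [-0.14  0.35  1.67 -0.01  1.15 -1.96] tilt 1.9
```

Request:
servo_tool(increments=[[[-0.0088, 0, -0.0042, 0], [-0.0088, 0, -0.0045, 0], [-0.0088, 0, -0.0045, 0], [-0.0088, 0, -0.0045, 0], [-0.0088, 0, -0.0045, 0]]])

```text
t: 18.7
eef_pos: [0.5224, -0.0191, 0.2258]
tcp_rot: [0.689, -0.088, 0.714, 0.088]
ft_force: [-0.4, 0.9, -4.1]
opening: 0.0093
```

```bash
python3 - <<'E'
from h import *
delta(C+AX*.060+[0,0,-.019],104)
c=manip.camera('scene'); im=cv2.convertScaleAbs(c["image"][:,:,::-1],alpha=2)
cv2.imwrite("pics/s19.png",cv2.resize(im[110:230,220:340],None,fx=5,fy=5,interpolation=cv2.INTER_CUBIC))
E
```

```text
t 18.7 tcp [ 0.5224 -0.0191  0.2258] open 0.0093 F [-0.4  0.9 -4.1] M [-0.07 -0.02 -0.01]
shift tool mm [ 5.4 -1.1  4. ] yaw now/turn deg [104.2   0.3] turn rad [0.004] q [-0.16  0.27  1.66 -0.01  1.25 -1.98] tilt 2.1
```

View pics/s19.png

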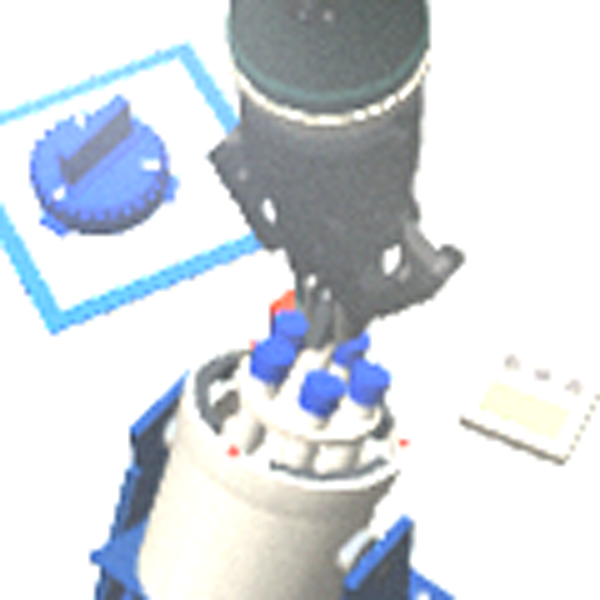

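Request:
servo_tool(increments=[[[-0.0088, 0, -0.0038, 0], [-0.0088, 0, -0.004, 0], [-0.0088, 0, -0.0045, 0], [-0.0088, 0, -0.0045, 0], [-0.0088, 0, -0.0045, 0], [-0.0088, 0, -0.0045, 0], [-0.0088, 0, -0.0045, 0], [-0.012, 0, -0.005, 0], [-0.02, 0, 0, 0]]])

```text
t: 19.88
eef_pos: [0.4872, -0.0279, 0.3264]
tcp_rot: [0.688, -0.088, 0.715, 0.088]
ft_force: [0.1, -0.2, -3.9]
opening: 0.0091
```

```bash
python3 - <<'E'
from h import *
delta(C+AX*.130+[0,0,-.019],104)
c=manip.camera('scene'); im=cv2.convertScaleAbs(c["image"][:,:,::-1],alpha=1.6)
cv2.imwrite("pics/s20.png",cv2.resize(im[90:230,220:360],None,fx=4,fy=4,interpolation=cv2.INTER_CUBIC))
# tray from top, earlier image
im=cv2.imread('pics/top0.png'); cv2.imwrite('pics/tray.png',cv2.convertScaleAbs(cv2.resize(im[195:285,80:240],None,fx=5,fy=5,interpolation=cv2.INTER_CUBIC),alpha=2))
E
```

```text
t 19.875 tcp [ 0.4872 -0.0279  0.3264] open 0.0091 F [ 0.1 -0.2 -3.9] M [ 0.    0.04 -0.01]
shift tool mm [43.5 -2.9 10. ] yaw now/turn deg [104.2   0.3] turn rad [0.004] q [-0.19  0.14  1.58 -0.01  1.47 -2.01] tilt 2.3
```

View pics/s20.png

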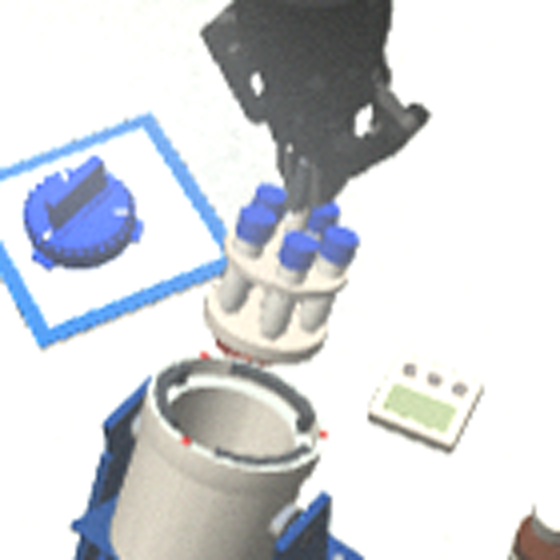

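View pics/tray.png

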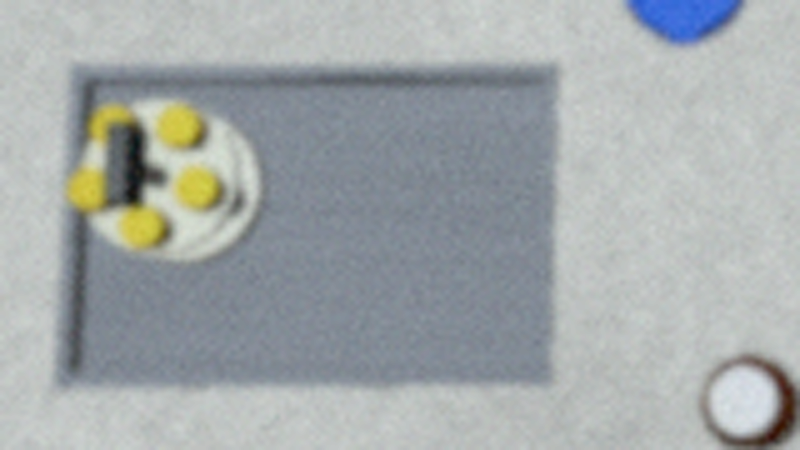

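Request:
servo_tool(increments=[[[0, 0.01, 0, 0.08], [0, 0.015, -0.003, 0.08], [0, 0.025, -0.005, 0.08], [0, 0.03, -0.006, 0], [0, 0.033, -0.006, 0], [0, 0.033, -0.006, 0], [0, 0.033, -0.006, 0], [0, 0.033, -0.006, 0], [0, 0.033, -0.006, 0], [0, 0.033, -0.006, 0], [0, 0.025, -0.004, 0], [0, 0.015, 0, 0]]])

```text
t: 21.42
eef_pos: [0.4269, 0.2964, 0.332]
tcp_rot: [0.697, -0.001, 0.717, -0.003]
ft_force: [-0.3, 0.7, -3.2]
opening: 0.0093
```

```bash
python3 - <<'E'
from h import *
delta([.428,.302,.14],90)
for n in ['scene','wrist','top']:
  c=manip.camera(n); im=cv2.convertScaleAbs(c["image"][:,:,::-1],alpha=1.6)
  cv2.imwrite(f"pics/{n}21.png",im)
E
```

```text
t 21.425 tcp [0.4269 0.2964 0.332 ] open 0.0093 F [-0.3  0.7 -3.2] M [-0.02  0.1   0.01]
shift tool mm [191.9   6.6   6.4] yaw now/turn deg [89.9 -0.1] turn rad [-0.003] q [ 0.47  0.18  1.51  0.01  1.48 -1.1 ] tilt 1.6
```

View pics/scene21.png

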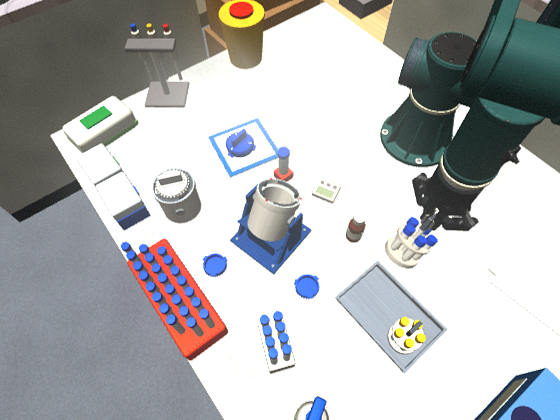

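View pics/wrist21.png

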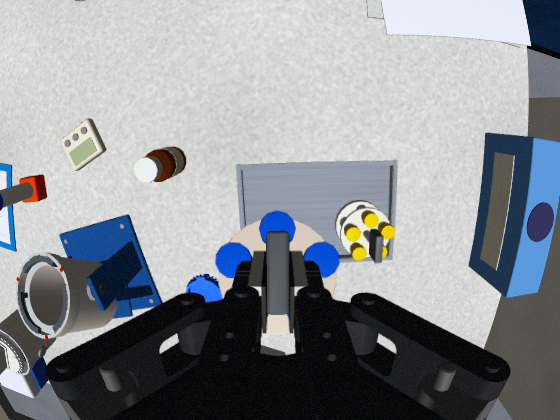

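```bash
python3 - <<'E'
from h import *
for u in [(378,263),(445,327),(405,369),(337,300)]: print('scene',onz('scene',u,.018).round(3))
c=manip.camera('wrist')
for u in [(237,164),(396,160),(395,262)]: print('wrist',onz('wrist',u,.018,c).round(3))
for u in [(363,228)]: print(onz('wrist',u,.1,c).round(3))
print(onz('scene',(408,337),.095).round(3))
delta([.428,.302,.14],90)
E
```

```text
scene [0.415 0.244 0.018]
scene [0.403 0.465 0.018]
scene [0.552 0.474 0.018]
scene [0.569 0.253 0.018]
wrist [0.414 0.235 0.018]
wrist [0.405 0.468 0.018]
wrist [0.568 0.481 0.018]
[0.483 0.4   0.1  ]
[0.522 0.425 0.095]
t 21.625 tcp [0.4274 0.2948 0.3319] open 0.0089 F [-0.2  0.5 -3.8] M [-0.07  0.13 -0.02]
shift tool mm [191.8   8.5   5.9] yaw now/turn deg [89.8 -0.2] turn rad [-0.004] q [ 0.47  0.18  1.51  0.01  1.48 -1.1 ] tilt 1.6
```

Request:
servo_tool(increments=[[[0.02, 0.003, 0.002, 0], [0.03, 0, 0.001, 0], [0.035, 0, 0.001, 0], [0.035, 0, 0.001, 0], [0.035, 0, 0.001, 0], [0.025, 0, 0.001, 0], [0.015, 0, 0, 0], [0.005, 0, 0, 0]]])

```text
t: 22.62
eef_pos: [0.4347, 0.2886, 0.1288]
tcp_rot: [0.7, 0.002, 0.715, -0.007]
ft_force: [-0.1, 0.4, -3.4]
opening: 0.0092
```

```bash
python3 - <<'E'
from h import *
delta([.428,.298,.10],90)
for n in ['scene','wrist']:
  c=manip.camera(n); im=cv2.convertScaleAbs(c["image"][:,:,::-1],alpha=1.6)
  if n=='scene': im=cv2.resize(im[200:380,310:470],None,fx=3.3,fy=3.3)
  cv2.imwrite(f"pics/{n}22.png",im)
E
```

```text
t 22.625 tcp [0.4347 0.2886 0.1288] open 0.0092 F [-0.1  0.4 -3.4] M [ 0.03  0.03 -0.03]
shift tool mm [28.9  9.6 -6.2] yaw now/turn deg [89.3 -0.7] turn rad [-0.012] q [ 0.45  0.38  1.78  0.    1.01 -1.11] tilt 1.3
```

View pics/scene22.png

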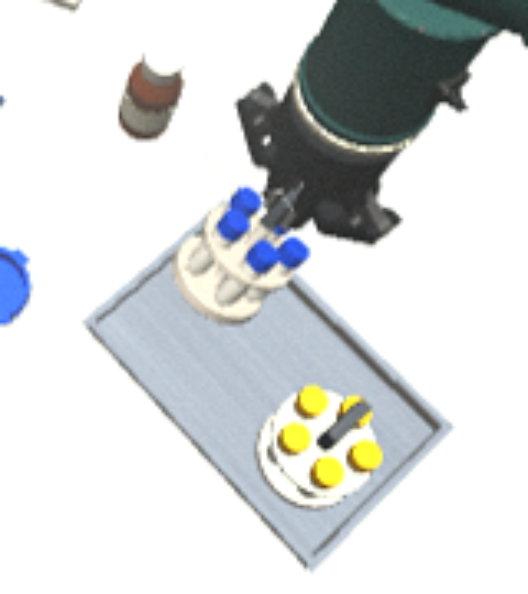

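View pics/wrist22.png

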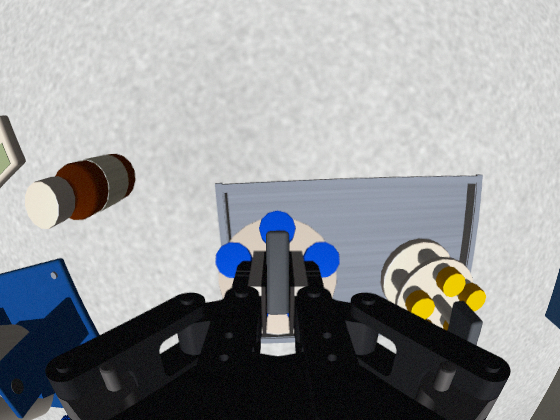

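Request:
servo_tool(increments=[[[0.008, 0.004, 0, 0], [0.008, 0.004, 0, 0], [0.006, 0.003, 0, 0], [0.004, 0.001, 0, 0], [0.002, 0, 0, 0]]])

```text
t: 23.35
eef_pos: [0.4365, 0.3031, 0.1019]
tcp_rot: [0.701, 0.002, 0.713, -0.006]
ft_force: [-1.3, -0.4, 6.9]
opening: 0.0089
```

Request:
servo_tool(increments=[[[0.0025, 0, 0, 0], [0.0025, 0, 0, 0]]], grip_force=25)

```text
t: 23.6
eef_pos: [0.4372, 0.3037, 0.1013]
tcp_rot: [0.702, 0.002, 0.712, -0.005]
ft_force: [-6.6, -3.8, 27.6]
opening: 0.0089
```

Request:
servo_tool(increments=[[[-0.0015, 0, 0.003, 0], [-0.0005, 0, 0.005, 0], [0, 0, 0.005, 0]]], grip_force=20)

```text
t: 23.98
eef_pos: [0.451, 0.3036, 0.104]
tcp_rot: [0.703, 0.003, 0.712, -0.005]
ft_force: [0.9, -0.3, -5.1]
opening: 0.009
```

```bash
python3 - <<'E'
from h import *
delta([.428,.298,.10],90)
for n in ['scene','wrist']:
  c=manip.camera(n); im=cv2.convertScaleAbs(c["image"][:,:,::-1],alpha=1.6)
  if n=='scene': im=cv2.resize(im[230:350,330:450],None,fx=5,fy=5)
  cv2.imwrite(f"pics/{n}23.png",im)
E
```

```text
t 23.975 tcp [0.451  0.3036 0.104 ] open 0.009 F [ 0.9 -0.3 -5.1] M [0.01 0.13 0.02]
shift tool mm [  4.3  -5.8 -22.9] yaw now/turn deg [89.4 -0.6] turn rad [-0.011] q [ 0.46  0.43  1.76  0.    0.96 -1.1 ] tilt 0.7
```

View pics/scene23.png

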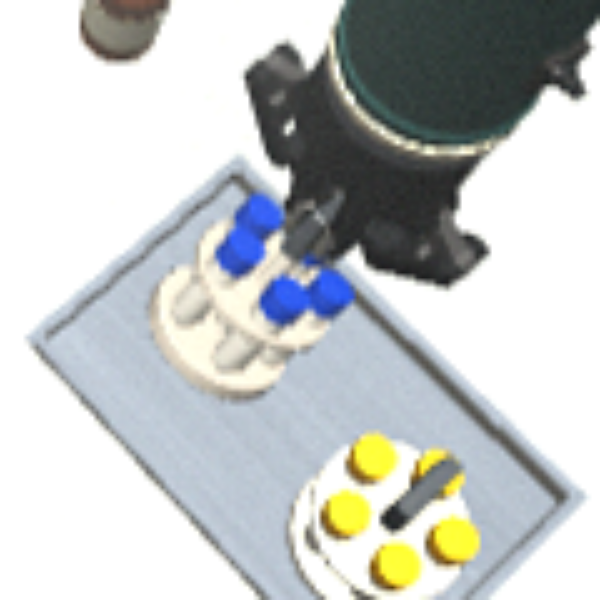

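Request:
servo_tool(increments=[[[-0.002, 0, -0.008, 0], [0, 0, -0.007, 0], [0.002, 0, -0.002, 0], [0.003, 0, 0, 0]]])

```text
t: 24.58
eef_pos: [0.4325, 0.3038, 0.1015]
tcp_rot: [0.702, 0.003, 0.712, -0.005]
ft_force: [-3.8, -2.7, 26.1]
opening: 0.009
```

Request:
servo_tool(increments=[[[0.0018, 0, 0.001, 0], [0.0015, 0, 0.003, 0]]])

```text
t: 24.82
eef_pos: [0.4358, 0.3038, 0.1017]
tcp_rot: [0.702, 0.002, 0.712, -0.005]
ft_force: [-5.3, -3.0, 16.2]
opening: 0.009
```

Request:
servo_tool(increments=[[[0.0002, 0, 0.004, 0], [0.0002, 0, 0.004, 0]]])

```text
t: 25.08
eef_pos: [0.4424, 0.3035, 0.1023]
tcp_rot: [0.702, 0.002, 0.712, -0.005]
ft_force: [-2.5, -0.5, 2.7]
opening: 0.0094
```

Request:
servo_tool(increments=[[[0.0002, 0, 0.004, 0], [0.0004, 0, 0.004, 0]]])

```text
t: 25.32
eef_pos: [0.4507, 0.3036, 0.1021]
tcp_rot: [0.702, 0.002, 0.713, -0.005]
ft_force: [-1.9, -1.3, 6.3]
opening: 0.0092
```

```bash
python3 - <<'E'
from h import *
delta([.428,.298,.10],90)
for n in ['scene']:
  c=manip.camera(n); im=cv2.convertScaleAbs(c["image"][:,:,::-1],alpha=1.6)
  if n=='scene': im=cv2.resize(im[230:350,330:450],None,fx=5,fy=5)
  cv2.imwrite(f"pics/{n}24.png",im)
E
```

```text
t 25.325 tcp [0.4507 0.3036 0.1021] open 0.0092 F [-1.9 -1.3  6.3] M [-0.23  0.94 -0.03]
shift tool mm [  2.4  -5.8 -22.6] yaw now/turn deg [89.4 -0.6] turn rad [-0.01] q [ 0.46  0.44  1.76  0.    0.96 -1.1 ] tilt 0.9
```

View pics/scene24.png

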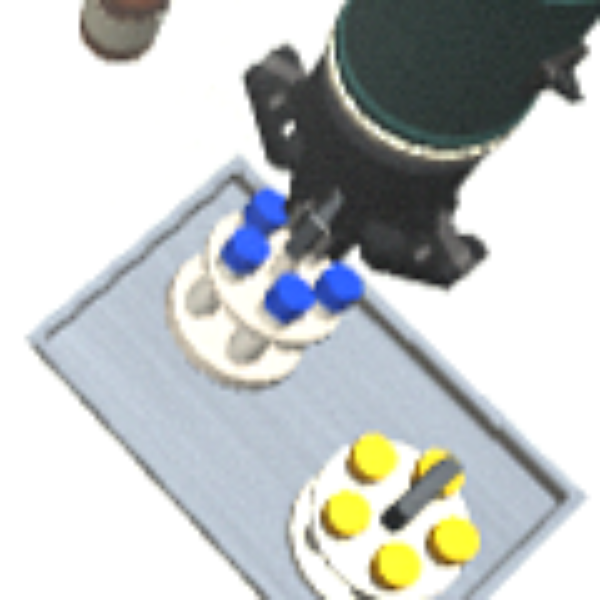

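Request:
servo_tool(increments=[[[0.0003, 0, 0.004, 0], [0.0005, 0, 0.004, 0], [0.0006, 0, 0.004, 0]]])

```text
t: 25.75
eef_pos: [0.4644, 0.3035, 0.1009]
tcp_rot: [0.702, 0.002, 0.712, -0.005]
ft_force: [-2.0, -1.0, 3.8]
opening: 0.0091
```

Request:
servo_tool(increments=[[[0.0008, 0, 0.004, 0], [0.0009, 0, 0.004, 0]]])

```text
t: 26.0
eef_pos: [0.4736, 0.3034, 0.0991]
tcp_rot: [0.702, 0.002, 0.712, -0.005]
ft_force: [-2.7, -1.4, 5.1]
opening: 0.009
```

```bash
python3 - <<'E'
from h import *
delta([.428,.298,.10],90)
for n in ['scene']:
  c=manip.camera(n); im=cv2.convertScaleAbs(c["image"][:,:,::-1],alpha=1.6)
  if n=='scene': im=cv2.resize(im[230:350,330:450],None,fx=5,fy=5)
  cv2.imwrite(f"pics/{n}25.png",im)
E
```

```text
t 26.0 tcp [0.4736 0.3034 0.0991] open 0.009 F [-2.7 -1.4  5.1] M [-0.25  0.74  0.03]
shift tool mm [ -0.3  -5.9 -45.5] yaw now/turn deg [89.4 -0.6] turn rad [-0.01] q [ 0.45  0.46  1.72  0.    0.97 -1.12] tilt 0.8
```

View pics/scene25.png

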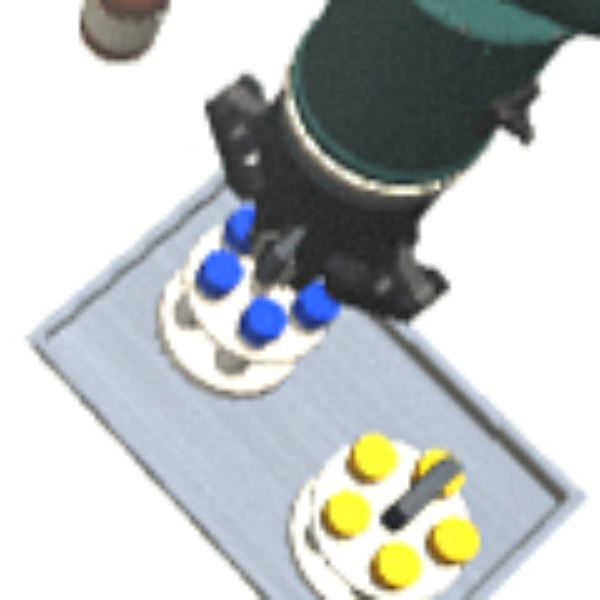

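Request:
servo_tool(increments=[[[0.001, 0, 0.004, 0], [0.0012, 0, 0.004, 0]]])

```text
t: 26.3
eef_pos: [0.4828, 0.3033, 0.0967]
tcp_rot: [0.703, 0.002, 0.712, -0.005]
ft_force: [-1.3, -1.4, 4.0]
opening: 0.0091
```

Request:
servo_tool(increments=[[[0.0014, 0, 0.004, 0], [0.0014, 0, 0.003, 0]]])

```text
t: 26.55
eef_pos: [0.491, 0.3032, 0.0938]
tcp_rot: [0.703, 0.002, 0.711, -0.005]
ft_force: [-1.0, -1.8, 6.3]
opening: 0.0091
```

```bash
python3 - <<'E'
from h import *
delta([.428,.298,.10],90)
for n in ['scene']:
  c=manip.camera(n); im=cv2.convertScaleAbs(c["image"][:,:,::-1],alpha=1.6)
  if n=='scene': im=cv2.resize(im[230:350,330:450],None,fx=5,fy=5)
  cv2.imwrite(f"pics/{n}26.png",im)
E
```

```text
t 26.55 tcp [0.491  0.3032 0.0938] open 0.0091 F [-1.  -1.8  6.3] M [-0.37  0.59  0.07]
shift tool mm [ -5.4  -5.8 -63. ] yaw now/turn deg [89.5 -0.5] turn rad [-0.01] q [ 0.43  0.49  1.69  0.    0.97 -1.13] tilt 0.7
```

View pics/scene26.png

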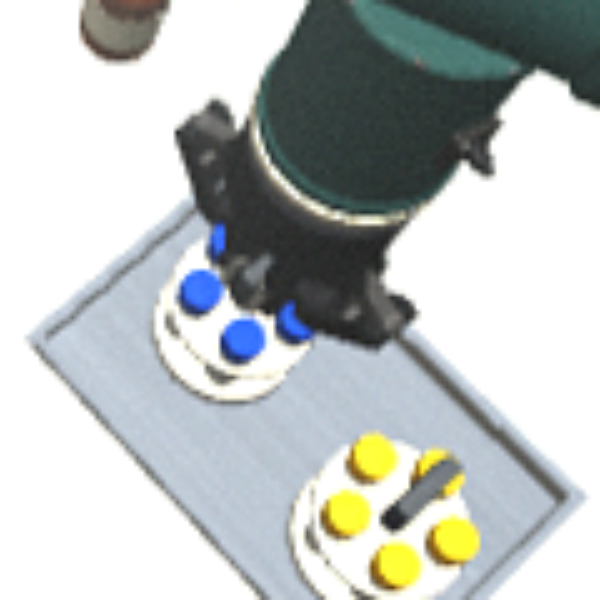

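Request:
servo_tool(increments=[[[0.0012, 0, 0.002, 0], [0.0008, 0, 0.001, 0]]])

```text
t: 26.85
eef_pos: [0.4932, 0.3028, 0.0933]
tcp_rot: [0.702, 0.002, 0.712, -0.005]
ft_force: [-8.6, -1.4, 16.1]
opening: 0.0096
```

```bash
python3 - <<'E'
from h import *
delta([.428,.298,.10],90)
for n in ['scene']:
  c=manip.camera(n); im=cv2.convertScaleAbs(c["image"][:,:,::-1],alpha=1.6)
  if n=='scene': im=cv2.resize(im[230:350,330:450],None,fx=5,fy=5)
  cv2.imwrite(f"pics/{n}27.png",im)
E
```

```text
t 26.85 tcp [0.4932 0.3028 0.0933] open 0.0096 F [-8.6 -1.4 16.1] M [-0.06  1.69  0.07]
shift tool mm [ -5.7  -5.5 -65.2] yaw now/turn deg [89.4 -0.6] turn rad [-0.01] q [ 0.43  0.49  1.69  0.    0.98 -1.13] tilt 0.8
```

View pics/scene27.png

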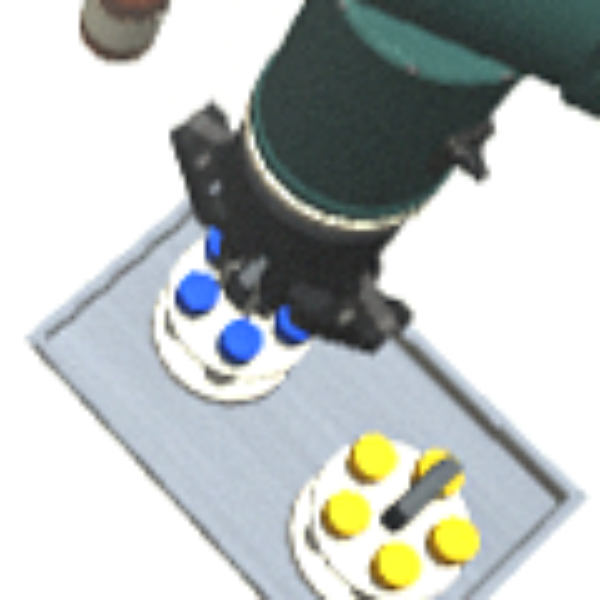

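Request:
servo_tool(increments=[[[-0.0005, 0, -0.0005, 0], [0, 0, 0, 0]]])

```text
t: 27.15
eef_pos: [0.4931, 0.303, 0.0933]
tcp_rot: [0.703, 0.002, 0.712, -0.005]
ft_force: [-1.5, -2.1, 2.8]
opening: 0.0093
```

Request:
servo_tool(increments=[[[0, 0, 0, 0], [0, 0, 0, 0], [0, 0, 0, 0]]], hand=0.25)

```text
t: 27.52
eef_pos: [0.4944, 0.3034, 0.093]
tcp_rot: [0.703, 0.002, 0.711, -0.005]
ft_force: [-0.1, -0.3, 0.4]
opening: 0.0213
```

```bash
python3 - <<'E'
from h import *
delta([.428,.298,.10],90)
for n in ['wrist']:
  c=manip.camera(n); im=cv2.convertScaleAbs(c["image"][:,:,::-1],alpha=1.6)
  cv2.imwrite(f"pics/{n}28.png",im)
E
```

```text
t 27.525 tcp [0.4944 0.3034 0.093 ] open 0.0213 F [-0.1 -0.3  0.4] M [-0.04 -0.05  0.03]
shift tool mm [ -6.3  -6.1 -66.4] yaw now/turn deg [89.4 -0.6] turn rad [-0.01] q [ 0.43  0.49  1.69  0.    0.97 -1.13] tilt 0.7
```

View pics/wrist28.png

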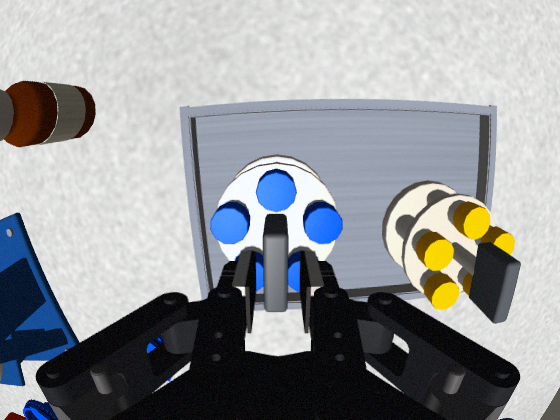

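Upright and released; jaws clear of the handle. Withdraw straight up and then aside.

Request:
servo_tool(increments=[[[-0.008, 0, 0, 0], [-0.015, 0, 0, 0], [-0.025, 0, 0, 0], [-0.04, 0, 0, 0], [-0.045, 0, 0, 0], [-0.04, 0, -0.02, 0], [0, 0, -0.04, 0], [0, 0, -0.02, 0], [0, 0, 0, 0]]])

```text
t: 28.7
eef_pos: [0.4164, 0.3055, 0.2812]
tcp_rot: [0.706, 0.004, 0.708, -0.003]
ft_force: [0.2, -0.5, 0.4]
opening: 0.0215
```

```bash
python3 - <<'E'
from h import *
delta([.428,.298,.10],90)
for n in ['scene','top','wrist']:
  c=manip.camera(n); im=cv2.convertScaleAbs(c["image"][:,:,::-1],alpha=1.6)
  cv2.imwrite(f"pics/{n}29.png",im)
  if n=='scene': cv2.imwrite("pics/s29c.png",cv2.resize(im[230:380,320:460],None,fx=4,fy=4,interpolation=cv2.INTER_CUBIC))
E
```

```text
t 28.7 tcp [0.4164 0.3055 0.2812] open 0.0215 F [ 0.2 -0.5  0.4] M [ 0.01  0.04 -0.03]
shift tool mm [181.1  -7.6  12. ] yaw now/turn deg [89.4 -0.6] turn rad [-0.01] q [ 0.5   0.19  1.62  0.    1.33 -1.06] tilt 0.1
```

View pics/scene29.png

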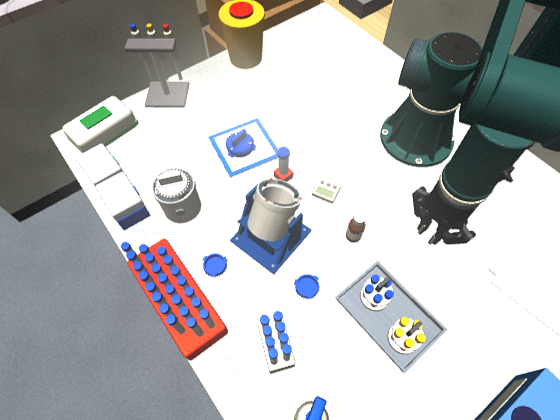

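View pics/s29c.png

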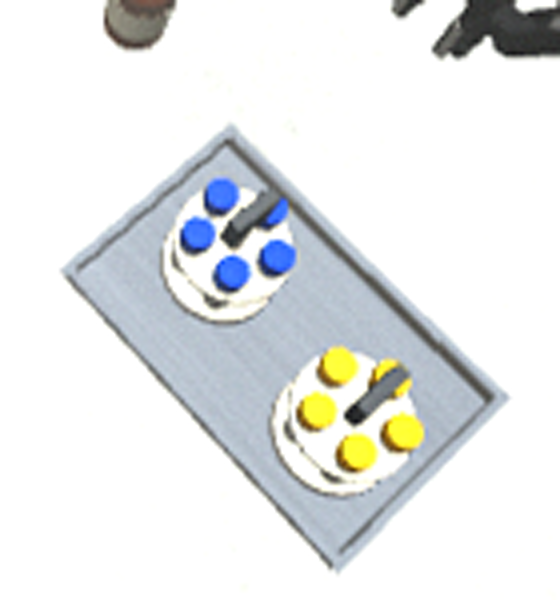

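View pics/wrist29.png

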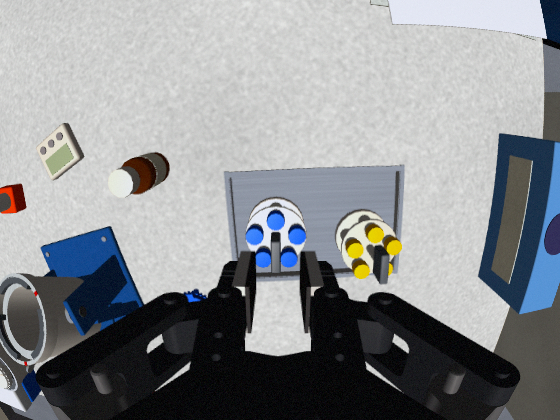

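View pics/top29.png

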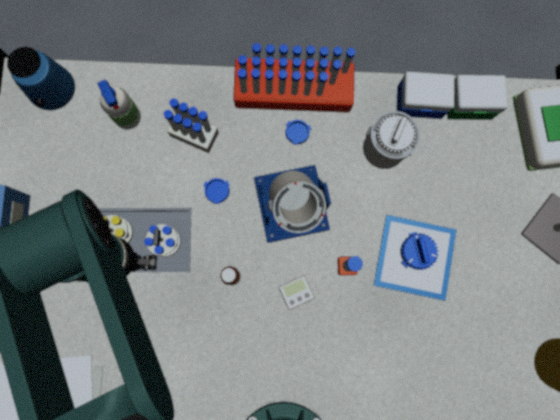

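```bash
python3 -c "
from plant import manip
print(manip.finish_job())"
```

```text
the job is handed in; nothing more can be done
None
```

The job is done and was handed in after about 29 s of robot time, well under the 64 s limit.

- **Cap:** I turned it about 41 degrees anticlockwise until its lugs stood in the slots and lifted it off along the bucket's axis. I then set its edge on the pad and pivoted it flat before letting go.
- **Carrier:** I turned it about 45 degrees inside the bucket so the jaws gripped its handle squarely, then drew it out along the axis. I set its edge in the free half of the tray and tipped it upright before letting go.

**Last checks:**
- The cap lies grip upwards on the pad with at least 25 mm to spare all round.
- The blue-capped carrier stands upright at about (0.494, 0.303), in the free half of the tray and clear of the yellow one.
- The other objects look unmoved in the pictures, and the gripper touches nothing, with forces near zero.

**Less than perfect:**
- My first try at pivoting the carrier slid it about 13 mm and lifted it slightly, so I set it down again and repeated the move.
- The highest force I saw was about 40 N at the wrist, as the cap came flat on the pad, passing through the cap held in the fingers. For the carrier it was about 28 N.
- The wrist camera disagreed with the other two cameras by about 2 mm, which is within the stated calibration.

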